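# Shake out the rattling tin and put it in the service chest

### The arm

A 6-joint arm with a two-finger parallel gripper is mounted at the origin on the work surface. World frame = base frame: x ahead of the robot, y to its left, z up, the work surface at z = 0. Lengths are in m, angles in rad, forces in N, time in s.
With the tool pointing down it reaches from about 0.325 to 0.925 m from the base axis. Payload 3.1 kg.
Tool frame: the origin (TCP) lies midway between the tips of the shut fingers; the grasp point (between the pads) lies 19 mm behind it; z points along the fingers, y is the line along which they close (so a half turn about z gives the same grasp; the last joint's range is limited). The gripper opens to 85 mm and grips with 20 to 120 N. Pads are 22 mm wide; open, the fingers measure 114 mm over their backs; the gripper's body (76 mm by 85 mm) begins 54 mm behind the grasp point. The pads swing forward as they close: fully open they stand 13 mm farther back than shut.
Start: joints at [1.191, 0.217, 1.613, -0, 1.311, -0.112], TCP at [0.165, 0.603, 0.231] pointing down, gripper open.
Joint ranges: [-2.75, 2.75], [-0.78, 2.1], [0.31, 2.55], [-1.13, 4.27], [0.13, 2.63], [-2.58, 2.58]. Speed limits (rad/s): [2.79, 2.79, 3.14, 3.14, 3.14, 3.14].

### API

Orientations are given as a unit quaternion [x, y, z, w].
In Python, from bench import robot, camera, camera_info gives the robot as it stands. The module is installed in compiled form; this text tells all that it offers.
- The arm moves only by the shell command python3 -m jog 'ROWS' [FORCE]. ROWS is JSON, a list of rows, each an object of numbers: "x", "y", "z": the shift along the tool's x, y, z each as a share of 0.15 m, from -1 to 1; "rx", "ry", "rz": the turn, a rotation vector about the tool's x, y, z each as a share of 45 degrees, from -1 to 1; "jaw": the closure, from -1 (fully open) to 1 (shut). A call has 1 to 12 rows; each row shifts and turns the commanded pose from where the row before left it, along the tool's axes as they then stand; what a row does not reach is not made up. A row lasts 1/10 s, in which the tool goes at most 50 mm and 8.59 degrees, less where a joint would pass 70% of its speed; a pose out of reach is approached as far as the arm can. A call with a number of a shift or a turn outside -1 to 1 is refused whole. A call with a gripper value outside its range is refused whole. The fingers move at their own pace and stop on an object; FORCE is the grip in N (left out, the last holds). Time passes only in rows, so rows that do not move let the fingers close. It gives the time, the measured TCP pose, the force, the opening and the grip force at its end, in the units of the state.
- robot.get_obs(): the state, without advancing time (a new reading comes with each control period).
- camera(name): name is "side" or "top"; returns the picture (400x640x3 uint8, red, green, blue); there is no depth.
- camera_info(name): a dict with "intrinsics" (3x3 intrinsics, pixels), "R" (3x3) and "t" (3): a world point X has camera coordinates R X + t. Camera axes: x right, y down, z forward; pixel columns grow to the right and rows downward; lengths in m; the calibration is good to about 2 mm. A picture is of the moment at which its call begins. camera_info takes no time and is no camera call.
- robot.sign_off(): hands the job in; it is judged then, once.
The state is a dict: "clock": time; "joints": joint angles; "joint_velocities": joint speeds; "tau": joint torques, N m; "tcp_pos": TCP position; "tcp_rot": TCP orientation; "force": force on the tool from outside, world axes, zero at the start; "torque": the same for the moment, N m; "opening": finger opening in m; "gripper_force": force on a finger pad.
Only numpy, scipy, OpenCV 4.12 (cv2) and the standard library are available. Lean on these libraries where they do the work, as an engineer would, in place of code of your own. Each camera call takes 0.05 s, during which the arm holds its last target. There are 200 camera calls.

### The job

The grinder is due for a bearing repair. Lift the lid of the grey chest open until it rests back on its stop. Find which of the three closed tins has a loose ball rattling inside when shaken, and set that one gently in the open chest, flat on its base with its lid side up. Leave the chest open and the other two tins standing flat, lid side up, on the bench, and do not disturb the other things.

Things in the scene. Friction and masses are not known exactly. Their poses are not given: they have to be found in the camera images.
- chest_floor (a point): centre of the inner floor of the grey steel service chest (fixed to the bench; outside 170 mm deep (its x, away from the robot) x 220 mm wide (its y) x 85 mm tall; walls 6 mm, floor 12 mm above the bench). x points from the front towards the hinge, z up
- lid (a joint): opening angle of the chest's lid in rad: 0 shut, 1.75 resting on its stop, a little past upright. Left alone it falls shut below about 1.55 and falls open onto the stop above; it moves freely. The lid is an 8 mm plate, 0.3 kg
- lid_hinge (a point): middle of the lid's hinge line, at the chest's far top edge, 89 mm above the bench; the hinge line runs along the chest's y
- lid_bar (a point): middle of the round steel bar of the lid's D-handle: 10 mm thick, 100 mm long, parallel to the hinge and 215 mm from it; when shut, the bar stands level 45 mm in front of the lid's front edge, 89 mm above the bench, with free space before, behind and beneath. The bar swings up and over with the lid, and is free to turn between the fingers
- tin_1_mid (a point): one of three tins that look exactly alike: closed flat-bottomed steel tin, 140 mm long (its x), 60 mm wide (its y), 60 mm tall (its z, lid side up), 0.4 to 0.5 kg in all, lid firmly shut. Point at its centre, 30 mm above its underside. Any of the three may be the rattling one and weight does not tell: it has a 230 g steel ball, 38 mm across, that rolls freely some 90 mm along the tin's length; the other two hold nothing that moves
- tin_2_mid (a point): one of three tins that look exactly alike: closed flat-bottomed steel tin, 140 mm long (its x), 60 mm wide (its y), 60 mm tall (its z, lid side up), 0.4 to 0.5 kg in all, lid firmly shut. Point at its centre, 30 mm above its underside. Any of the three may be the rattling one and weight does not tell: it has a 230 g steel ball, 38 mm across, that rolls freely some 90 mm along the tin's length; the other two hold nothing that moves
- tin_3_mid (a point): one of three tins that look exactly alike: closed flat-bottomed steel tin, 140 mm long (its x), 60 mm wide (its y), 60 mm tall (its z, lid side up), 0.4 to 0.5 kg in all, lid firmly shut. Point at its centre, 30 mm above its underside. Any of the three may be the rattling one and weight does not tell: it has a 230 g steel ball, 38 mm across, that rolls freely some 90 mm along the tin's length; the other two hold nothing that moves
- whetstone: red-brown whetstone, 150 x 50 x 25 mm slab; a bystander; origin at its underside or middle
- blank: wooden knife-handle blank, 120 x 30 x 22 mm; a bystander; origin at its underside or middle
- oil: amber oil bottle, 60 mm across, 140 mm tall; a bystander; origin at its underside or middle
- wheel: spare white grinding wheel lying flat, 140 mm across, 22 mm thick, 24 mm bore; a bystander; origin at its underside or middle
- brush: hand brush; a bystander; origin at its underside or middle
- mug: white mug, 76 mm across, 90 mm tall; a bystander; origin at its underside or middle

How it is judged:
By the outcome, as a careful person would: the job done as asked, in the order asked, and still so for the second after the job is handed in, with the robot touching nothing.
It also fails if it takes over 72 s, if anything falls off the work surface, if the arm or the gripper's body presses on something with over 40 N, if the wrist force passes 120 N, or if a joint passes its speed limit or range.

## Working session

There is one attempt and no reset: what is moved stays moved. The work goes in short steps, Python scripts to look and compute and a shell command to move; the robot and the scene stay as the last step left them, time stands still between calls to the robot, and variables do not carry over. Pictures are saved under pics/ and viewed, at most 10 in all, crops included, and the job is handed in when it is done.

```bash
mkdir -p pics; python3 - <<'E'
from bench import robot,camera,camera_info
import cv2
for n in("top","side"):
    cv2.imwrite(f"pics/{n}0.png",camera(n)[:,:,::-1]); i=camera_info(n); print(n,i["intrinsics"],i["R"],i["t"])
o=robot.get_obs();print(o)
E
```

```text
top [[368.65730743   0.         324.77529475]
 [  0.         368.65730743 200.63812725]
 [  0.           0.           1.        ]] [[-0.02846546 -0.99942596 -0.01837024]
 [-0.99611121  0.02989441 -0.08287814]
 [ 0.08337973  0.01593963 -0.99639036]] [0.07430626 0.59705121 1.27978532]
side [[366.65750784   0.         325.26365421]
 [  0.         366.65750784 198.81545243]
 [  0.           0.           1.        ]] [[ 0.98878028 -0.14827907 -0.01807959]
 [-0.09518177 -0.53212884 -0.84129622]
 [ 0.11512595  0.83357796 -0.54027197]] [-0.54904274  0.15530918  1.07709456]
{'clock': 0.1, 'joints': array([ 1.19079278e+00,  2.17717778e-01,  1.61478618e+00, -9.40093962e-06,
        1.31130832e+00, -1.12189607e-01]), 'joint_velocities': array([ 0.00067258, -0.00338457, -0.00302067, -0.00036083,  0.00070499,
        0.00210442]), 'tau': array([-8.50683500e-04, -3.98075473e+01, -3.04970813e+01, -1.97475906e-04,
        4.22624507e-03, -1.36735773e-05]), 'tcp_pos': array([0.16508793, 0.60203299, 0.23006809]), 'tcp_rot': array([ 1.33505862e-01,  9.91047402e-01, -1.07747802e-03, -2.65966817e-04]), 'force': array([ 0.11539312, -0.07595205, -0.50880216]), 'torque': array([ 0.01312792,  0.04012163, -0.03019577]), 'gripper_force': 0.0, 'opening': 0.08545141484931887}
```

View pics/top0.png

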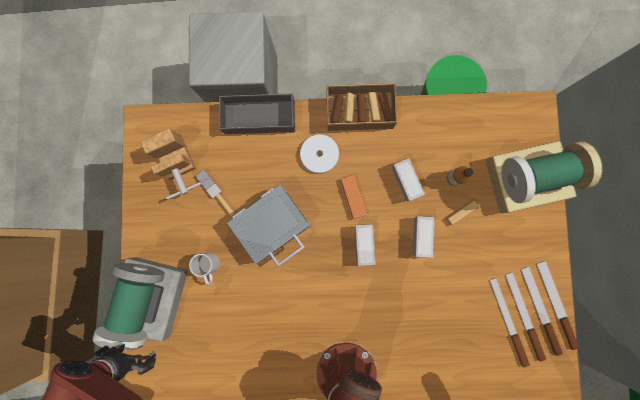

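View pics/side0.png

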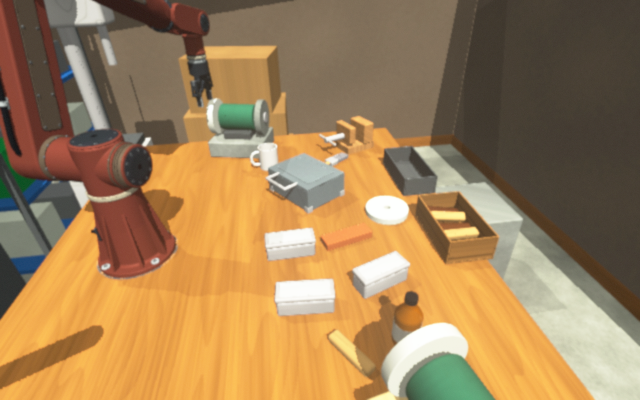

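The top picture shows tins at about (408,180), (425,237) and (365,245). The shut chest is at about (269,225), with its handle bar at about (287,250), the mug at (205,265) and the brush at (215,190). I'll enlarge this area to get the corners.

```bash
python3 - <<'E'
import cv2
a=cv2.imread("pics/top0.png")
cv2.imwrite("pics/c1.png",cv2.resize(a[150:275,220:450],None,fx=3.4,fy=3.4,interpolation=cv2.INTER_CUBIC))
E
```

```text
(no output)
```

View pics/c1.png

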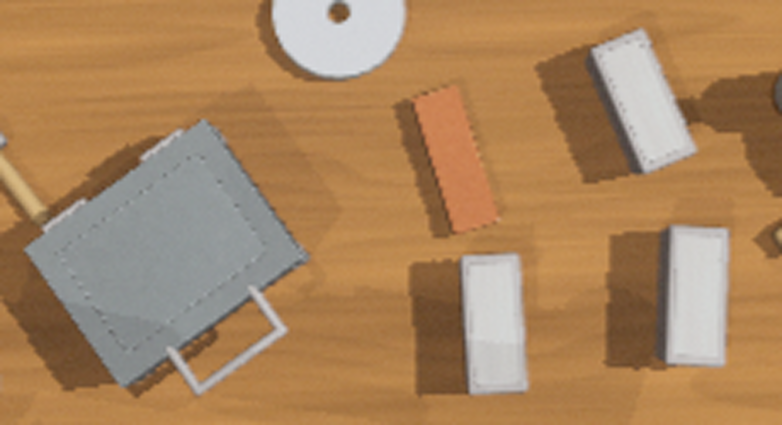

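```bash
cat >h.py <<'E'
import numpy as np
from bench import robot,camera,camera_info
def unproj(n,px,z):
    i=camera_info(n);K,R,t=map(np.array,(i["intrinsics"],i["R"],i["t"]));C=-R.T@t
    d=np.c_[px,np.ones(len(px))]@np.linalg.inv(K).T@R
    return C+d*((z-C[2])/d[:,2])[:,None]
def proj(n,X):
    i=camera_info(n);K,R,t=map(np.array,(i["intrinsics"],i["R"],i["t"]))
    p=(R@np.array(X).T).T+t;p=p@K.T;return p[:,:2]/p[:,2:]
E
python3 - <<'E'
from h import *
np.set_printoptions(precision=4,suppress=True)
i=camera_info("top");print(-np.array(i["R"]).T@i["t"])
def q(name,c,z):
    p=unproj("top",np.array(c)/3.4+[220,150],z);m=p.mean(0)
    print(name,m,"sides",[round(np.linalg.norm(p[k]-p[k-1]),4) for k in range(len(p))])
    if len(p)==4:
        a=(p[0]+p[1]-p[2]-p[3])/2;print("  ax deg",np.degrees(np.arctan2(a[1],a[0])))
    else: d=p[1]-p[0];print(p,np.degrees(np.arctan2(d[1],d[0])))
q("A",[(461,255),(519,254),(527,391),(469,395)],.06)
q("B",[(670,227),(728,229),(724,366),(667,361)],.06)
q("C",[(596,48),(645,29),(695,152),(646,172)],.06)
q("lid",[(28,247),(205,120),(307,258),(125,384)],.093)
q("bar",[(197,391),(285,328)],.089)
q("stone",[(413,97),(459,85),(499,221),(453,233)],.025)
print(unproj("top",[(205,265),(460,177)],.09),unproj("side",[(290,183)],.09))
E
```

```text
[0.4901 0.036  1.326 ]
A [ 0.44   -0.0773  0.06  ] sides [np.float64(0.1395), np.float64(0.0583), np.float64(0.1364), np.float64(0.0579)]
  ax deg 1.1717996120201633
B [ 0.4621 -0.2813  0.06  ] sides [np.float64(0.1336), np.float64(0.058), np.float64(0.1365), np.float64(0.0566)]
  ax deg -4.3959569999836985
C [ 0.6607 -0.239   0.06  ] sides [np.float64(0.1357), np.float64(0.0537), np.float64(0.1348), np.float64(0.0536)]
  ax deg 19.199225663896488
lid [0.5204 0.245  0.093 ] sides [np.float64(0.1658), np.float64(0.2146), np.float64(0.1705), np.float64(0.2159)]
  ax deg 34.84948159164967
bar [0.4129 0.1739 0.089 ] sides [np.float64(0.1055), np.float64(0.1055)]
[[0.3835 0.2177 0.089 ]
 [0.4424 0.1301 0.089 ]] -56.13094320559931
stone [ 0.61   -0.0473  0.025 ] sides [np.float64(0.148), np.float64(0.0497), np.float64(0.148), np.float64(0.0493)]
  ax deg 14.315270549723358
[[ 0.3902  0.4614  0.09  ]
 [ 0.6596 -0.4007  0.09  ]] [[0.4631 0.1656 0.09  ]]
```

The checks hold: the sides come out near 140x60 mm for the tins and 170x220 mm for the lid, and the bar lies about 130 mm from the lid centre. The chest yaw is about 34.3°. The enlarged picture shows the bar between (197,391) and (285,328), and the tops of tins A, B and C are clear. I'll turn and move above the bar.

```bash
python3 -m jog '[{"rz":0.18},{"rz":0.18},{"rz":0.18},{"rz":0.18},{"rz":0.176},{"x":0}]' 30; python3 -m jog '[{"x":-0.299,"y":-0.022,"z":0.036},{"x":-0.299,"y":-0.022,"z":0.036},{"x":-0.299,"y":-0.022,"z":0.036},{"x":-0.299,"y":-0.022,"z":0.036},{"x":-0.299,"y":-0.022,"z":0.036},{"x":-0.299,"y":-0.022,"z":0.036},{"x":-0.299,"y":-0.022,"z":0.036},{"x":-0.299,"y":-0.022,"z":0.036},{"x":-0.299,"y":-0.022,"z":0.036},{"x":-0.299,"y":-0.022,"z":0.036},{"x":-0.299,"y":-0.022,"z":0.036},{"x":0}]'
```

```text
validation failed for argument at $[0]...
validation failed for argument at $[0]...
```

```bash
python3 -m jog '[{"x":0,"y":0,"z":0,"rx":0,"ry":0,"rz":0.18,"jaw":-1}]' 30; python3 -m jog --help | head -20
```

```text
clock: 0.2
tcp_pos: [0.1651, 0.6022, 0.2303]
tcp_rot: [0.205, 0.979, -0.001, -0.0]
force: [0.0, -0.3, -0.5]
opening: 0.0855
gripper_force: 0.0invalid input: not JSON, or not a number
```

```bash
python3 -m jog '[{"x":0,"y":0,"z":0,"rx":0,"ry":0,"rz":0.18,"jaw":-1},{"x":0,"y":0,"z":0,"rx":0,"ry":0,"rz":0.18,"jaw":-1},{"x":0,"y":0,"z":0,"rx":0,"ry":0,"rz":0.18,"jaw":-1},{"x":0,"y":0,"z":0,"rx":0,"ry":0,"rz":0.176,"jaw":-1}]'; python3 -m jog '[{"x":-0.299,"y":-0.022,"z":0.036,"rx":0,"ry":0,"rz":0,"jaw":-1},{"x":-0.299,"y":-0.022,"z":0.036,"rx":0,"ry":0,"rz":0,"jaw":-1},{"x":-0.299,"y":-0.022,"z":0.036,"rx":0,"ry":0,"rz":0,"jaw":-1},{"x":-0.299,"y":-0.022,"z":0.036,"rx":0,"ry":0,"rz":0,"jaw":-1},{"x":-0.299,"y":-0.022,"z":0.036,"rx":0,"ry":0,"rz":0,"jaw":-1},{"x":-0.299,"y":-0.022,"z":0.036,"rx":0,"ry":0,"rz":0,"jaw":-1},{"x":-0.299,"y":-0.022,"z":0.036,"rx":0,"ry":0,"rz":0,"jaw":-1},{"x":-0.299,"y":-0.022,"z":0.036,"rx":0,"ry":0,"rz":0,"jaw":-1},{"x":-0.299,"y":-0.022,"z":0.036,"rx":0,"ry":0,"rz":0,"jaw":-1},{"x":-0.299,"y":-0.022,"z":0.036,"rx":0,"ry":0,"rz":0,"jaw":-1},{"x":-0.299,"y":-0.022,"z":0.036,"rx":0,"ry":0,"rz":0,"jaw":-1},{"x":0,"y":0,"z":0,"rx":0,"ry":0,"rz":0,"jaw":-0.4}]'
```

```text
clock: 0.6
tcp_pos: [0.1652, 0.6023, 0.2305]
tcp_rot: [0.469, 0.883, -0.001, 0.0]
force: [0.3, 0.6, -0.3]
opening: 0.0853
gripper_force: 0.0
clock: 1.8
tcp_pos: [0.4152, 0.1706, 0.1711]
tcp_rot: [0.47, 0.883, -0.001, 0.0]
force: [0.1, 1.1, -0.3]
opening: 0.0731
gripper_force: 0.0
```

```bash
python3 -m jog '[{"x":0.027,"y":0,"z":0,"rx":0,"ry":0,"rz":0,"jaw":0.2},{"x":0,"y":0,"z":0,"rx":0,"ry":0,"rz":0,"jaw":0.2},{"x":0,"y":0,"z":0.2,"rx":0,"ry":0,"rz":0,"jaw":0.2},{"x":0,"y":0,"z":0.2,"rx":0,"ry":0,"rz":0,"jaw":0.2},{"x":0,"y":0,"z":0.15,"rx":0,"ry":0,"rz":0,"jaw":0.2},{"x":0,"y":0,"z":0.123,"rx":0,"ry":0,"rz":0,"jaw":0.2},{"x":0,"y":0,"z":0,"rx":0,"ry":0,"rz":0,"jaw":0.2}]'
python3 - <<'E'
from h import *
import cv2
a=camera("side")[120:240,210:370,::-1]
cv2.imwrite("pics/s1.png",cv2.resize(a,None,fx=4,fy=4,interpolation=cv2.INTER_CUBIC))
E
```

```text
clock: 2.5
tcp_pos: [0.4077, 0.1791, 0.0683]
tcp_rot: [0.465, 0.885, -0.002, -0.003]
force: [0.4, 0.3, 0.4]
opening: 0.0339
gripper_force: 0.0
```

View pics/s1.png

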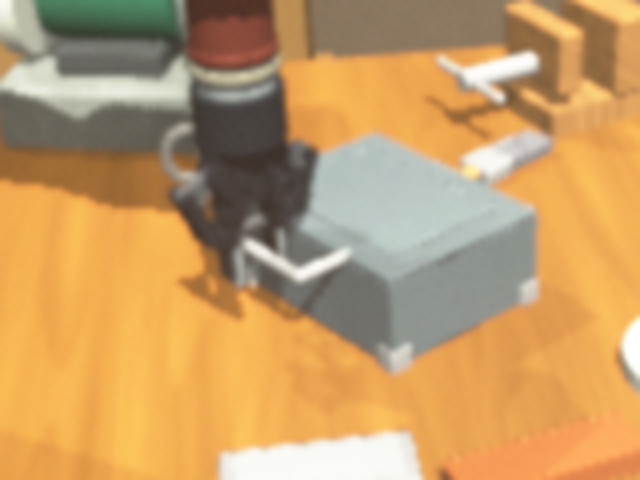

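The side crop shows the fingers on either side of the bar at about (250,250) in the crop, with room to spare from the lid edge. I'll close on it.

```bash
python3 -m jog '[{"x":0,"y":0,"z":0,"rx":0,"ry":0,"rz":0,"jaw":1},{"x":0,"y":0,"z":0,"rx":0,"ry":0,"rz":0,"jaw":1},{"x":0,"y":0,"z":0,"rx":0,"ry":0,"rz":0,"jaw":1},{"x":0,"y":0,"z":0,"rx":0,"ry":0,"rz":0,"jaw":1},{"x":0,"y":0,"z":0,"rx":0,"ry":0,"rz":0,"jaw":1}]' 30
python3 - <<'E'
import numpy as np
th=np.linspace(0,1.72,25);y=-.215*np.cos(th);z=.215*np.sin(th)
for k,(a,b) in enumerate(zip(np.diff(y)/.15,-np.diff(z)/.15)):print(k,round(a,3),round(b,3))
E
```

```text
clock: 3.05
tcp_pos: [0.4128, 0.1794, 0.0724]
tcp_rot: [0.467, 0.884, 0.002, 0.001]
force: [-0.2, 6.0, 4.1]
opening: 0.0088
gripper_force: 29.6
0 0.004 -0.103
1 0.011 -0.102
2 0.018 -0.101
3 0.025 -0.099
4 0.033 -0.097
5 0.039 -0.095
6 0.046 -0.092
7 0.053 -0.088
8 0.059 -0.084
9 0.065 -0.08
10 0.07 -0.075
11 0.075 -0.07
12 0.08 -0.064
13 0.085 -0.058
14 0.089 -0.052
15 0.092 -0.046
16 0.095 -0.039
17 0.098 -0.032
18 0.1 -0.025
19 0.101 -0.018
20 0.102 -0.01
21 0.103 -0.003
22 0.103 0.004
23 0.102 0.012
```

```bash
python3 -m jog '[{"x":0,"y":0.004,"z":-0.103,"rx":0,"ry":0,"rz":0,"jaw":1},{"x":0,"y":0.011,"z":-0.102,"rx":0,"ry":0,"rz":0,"jaw":1},{"x":0,"y":0.018,"z":-0.101,"rx":0,"ry":0,"rz":0,"jaw":1},{"x":0,"y":0.025,"z":-0.099,"rx":0,"ry":0,"rz":0,"jaw":1},{"x":0,"y":0.033,"z":-0.097,"rx":0,"ry":0,"rz":0,"jaw":1},{"x":0,"y":0.039,"z":-0.095,"rx":0,"ry":0,"rz":0,"jaw":1},{"x":0,"y":0.046,"z":-0.092,"rx":0,"ry":0,"rz":0,"jaw":1},{"x":0,"y":0.053,"z":-0.088,"rx":0,"ry":0,"rz":0,"jaw":1}]'
```

```text
clock: 3.85
tcp_pos: [0.4435, 0.2004, 0.188]
tcp_rot: [0.467, 0.884, 0.006, 0.003]
force: [14.5, 11.2, -15.0]
opening: 0.0087
gripper_force: 29.7
```

```bash
python3 -m jog '[{"x":0,"y":0.059,"z":-0.084,"rx":0,"ry":0,"rz":0,"jaw":1},{"x":0,"y":0.065,"z":-0.08,"rx":0,"ry":0,"rz":0,"jaw":1},{"x":0,"y":0.07,"z":-0.075,"rx":0,"ry":0,"rz":0,"jaw":1},{"x":0,"y":0.075,"z":-0.07,"rx":0,"ry":0,"rz":0,"jaw":1},{"x":0,"y":0.08,"z":-0.064,"rx":0,"ry":0,"rz":0,"jaw":1},{"x":0,"y":0.085,"z":-0.058,"rx":0,"ry":0,"rz":0,"jaw":1},{"x":0,"y":0.089,"z":-0.052,"rx":0,"ry":0,"rz":0,"jaw":1},{"x":0,"y":0.092,"z":-0.046,"rx":0,"ry":0,"rz":0,"jaw":1}]'; python3 -m jog '[{"x":0,"y":0.095,"z":-0.039,"rx":0,"ry":0,"rz":0,"jaw":1},{"x":0,"y":0.098,"z":-0.032,"rx":0,"ry":0,"rz":0,"jaw":1},{"x":0,"y":0.1,"z":-0.025,"rx":0,"ry":0,"rz":0,"jaw":1},{"x":0,"y":0.101,"z":-0.018,"rx":0,"ry":0,"rz":0,"jaw":1},{"x":0,"y":0.102,"z":-0.01,"rx":0,"ry":0,"rz":0,"jaw":1},{"x":0,"y":0.103,"z":-0.003,"rx":0,"ry":0,"rz":0,"jaw":1}]'
```

```text
clock: 4.65
tcp_pos: [0.5146, 0.249, 0.2642]
tcp_rot: [0.467, 0.884, -0.002, -0.002]
force: [1.2, 2.7, -8.2]
opening: 0.0086
gripper_force: 29.0
clock: 5.25
tcp_pos: [0.5895, 0.3, 0.2859]
tcp_rot: [0.467, 0.884, -0.001, -0.001]
force: [-0.3, 1.2, -0.5]
opening: 0.0086
gripper_force: 30.0
```

```bash
python3 -m jog '[{"x":0,"y":0.09,"z":0.004,"rx":0,"ry":0,"rz":0,"jaw":1},{"x":0,"y":0.07,"z":0.012,"rx":0,"ry":0,"rz":0,"jaw":1},{"x":0,"y":0.04,"z":0.008,"rx":0,"ry":0,"rz":0,"jaw":1},{"x":0,"y":0,"z":0,"rx":0,"ry":0,"rz":0,"jaw":1}]'
python3 -m jog '[{"x":0,"y":0,"z":0,"rx":0,"ry":0,"rz":0,"jaw":0.2},{"x":0,"y":0,"z":0,"rx":0,"ry":0,"rz":0,"jaw":0.2},{"x":0,"y":0,"z":0,"rx":0,"ry":0,"rz":0,"jaw":0.2},{"x":0,"y":0,"z":-0.2,"rx":0,"ry":0,"rz":0,"jaw":0.2},{"x":0,"y":0,"z":-0.2,"rx":0,"ry":0,"rz":0,"jaw":0.2},{"x":0,"y":0,"z":-0.1,"rx":0,"ry":0,"rz":0,"jaw":0.2}]'
python3 - <<'E'
from h import *
import cv2
cv2.imwrite("pics/s2.png",camera("side")[:,:,::-1])
E
```

```text
clock: 5.65
tcp_pos: [0.6155, 0.3177, 0.283]
tcp_rot: [0.467, 0.884, 0.001, 0.0]
force: [-1.9, 2.1, 4.0]
opening: 0.0093
gripper_force: 31.1
clock: 6.25
tcp_pos: [0.6156, 0.3171, 0.3604]
tcp_rot: [0.467, 0.884, 0.001, 0.001]
force: [0.0, -0.5, 0.5]
opening: 0.034
gripper_force: 0.0
```

View pics/s2.png

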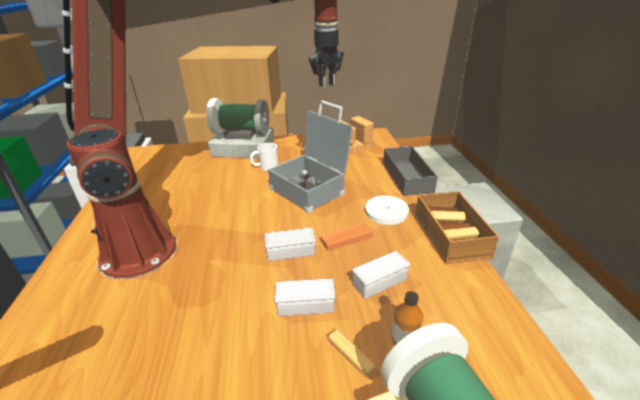

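The lid is standing open against its stop, with the handle at about (330,110), and something dark is inside the chest at about (308,178), which I'll look at from the top. I'll go to tin A now.

```bash
python3 -m jog '[{"x":-0.17,"y":-0.271,"z":0,"rx":0,"ry":0,"rz":0,"jaw":0.2},{"x":-0.17,"y":-0.271,"z":0,"rx":0,"ry":0,"rz":0,"jaw":0.2},{"x":-0.17,"y":-0.271,"z":0,"rx":0,"ry":0,"rz":0,"jaw":0.2},{"x":-0.17,"y":-0.271,"z":0,"rx":0,"ry":0,"rz":0,"jaw":-1},{"x":-0.17,"y":-0.271,"z":0,"rx":0,"ry":0,"rz":0,"jaw":-1},{"x":-0.17,"y":-0.271,"z":0,"rx":0,"ry":0,"rz":0,"jaw":-1},{"x":-0.17,"y":-0.271,"z":0,"rx":0,"ry":0,"rz":0,"jaw":-1},{"x":-0.17,"y":-0.271,"z":0,"rx":0,"ry":0,"rz":0,"jaw":-1},{"x":-0.17,"y":-0.271,"z":0,"rx":0,"ry":0,"rz":0,"jaw":-1}]'; python3 -m jog '[{"x":0,"y":0,"z":0.228,"rx":0,"ry":0,"rz":-0.182,"jaw":-1},{"x":0,"y":0,"z":0.228,"rx":0,"ry":0,"rz":-0.182,"jaw":-1},{"x":0,"y":0,"z":0.228,"rx":0,"ry":0,"rz":-0.182,"jaw":-1},{"x":0,"y":0,"z":0.228,"rx":0,"ry":0,"rz":-0.182,"jaw":-1},{"x":0,"y":0,"z":0.228,"rx":0,"ry":0,"rz":-0.182,"jaw":-1},{"x":0,"y":0,"z":0.228,"rx":0,"ry":0,"rz":-0.182,"jaw":-1},{"x":0,"y":0,"z":0.228,"rx":0,"ry":0,"rz":-0.182,"jaw":-1},{"x":0,"y":0,"z":0,"rx":0,"ry":0,"rz":0,"jaw":-1},{"x":0,"y":0,"z":0,"rx":0,"ry":0,"rz":0,"jaw":-1}]'
python3 - <<'E'
from h import *
import cv2
a=camera("top")[:,:,::-1];cv2.imwrite("pics/t3.png",a)
cv2.imwrite("pics/c3.png",cv2.resize(a[170:280,220:400],None,fx=4.4,fy=4.4,interpolation=cv2.INTER_CUBIC))
E
```

```text
clock: 7.2
tcp_pos: [0.4405, -0.08, 0.356]
tcp_rot: [0.467, 0.884, -0.0, -0.001]
force: [0.5, -0.8, 0.6]
opening: 0.0853
gripper_force: 0.0
clock: 8.1
tcp_pos: [0.4412, -0.0783, 0.1172]
tcp_rot: [-0.013, 1.0, 0.0, -0.001]
force: [0.4, -0.3, 1.4]
opening: 0.0854
gripper_force: 0.0
```

View pics/c3.png

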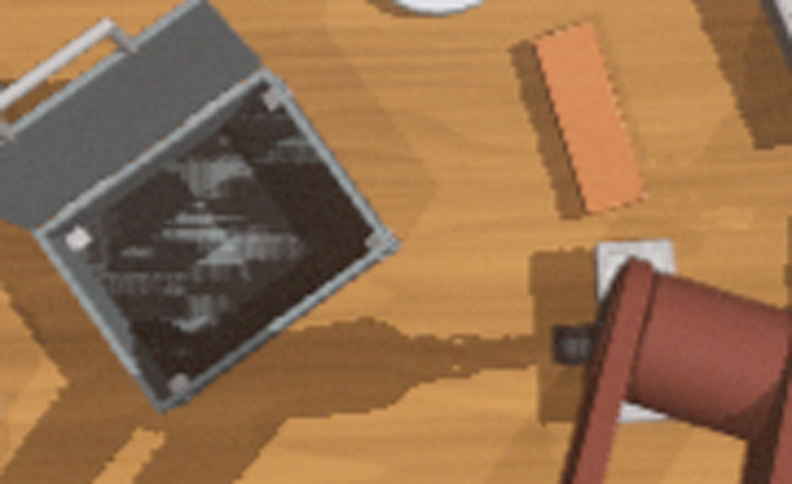

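The crop shows the chest is empty; the dark patches on its floor are shadow. Its rim corners are at (38,232), (270,72), (398,243) and (165,408). The gripper is over tin A. I'll descend, grip and lift.

```bash
python3 -m jog '[{"x":0,"y":0,"z":0.25,"rx":0,"ry":0,"rz":0,"jaw":-1},{"x":0,"y":0,"z":0.25,"rx":0,"ry":0,"rz":0,"jaw":-1},{"x":0,"y":0,"z":0.2,"rx":0,"ry":0,"rz":0,"jaw":-1},{"x":0,"y":0,"z":0,"rx":0,"ry":0,"rz":0,"jaw":-1},{"x":0,"y":0,"z":0,"rx":0,"ry":0,"rz":0,"jaw":1},{"x":0,"y":0,"z":0,"rx":0,"ry":0,"rz":0,"jaw":1},{"x":0,"y":0,"z":0,"rx":0,"ry":0,"rz":0,"jaw":1},{"x":0,"y":0,"z":0,"rx":0,"ry":0,"rz":0,"jaw":1},{"x":0,"y":0,"z":0,"rx":0,"ry":0,"rz":0,"jaw":1}]' 80
python3 -m jog '[{"x":0,"y":0,"z":-0.15,"rx":0,"ry":0,"rz":0,"jaw":1},{"x":0,"y":0,"z":-0.25,"rx":0,"ry":0,"rz":0,"jaw":1},{"x":0,"y":0,"z":-0.2,"rx":0,"ry":0,"rz":0,"jaw":1},{"x":0,"y":0,"z":0,"rx":0,"ry":0,"rz":0,"jaw":1},{"x":0,"y":0,"z":0,"rx":0,"ry":0,"rz":0,"jaw":1}]'
python3 - <<'E'
from h import *
o=robot.get_obs();print(o["torque"],o["force"])
u=lambda c,z:unproj("top",np.array(c)/4.4+[220,170],z)
p=u([(38,232),(270,72),(398,243),(165,408)],.085);print(p.mean(0),[np.linalg.norm(p[k]-p[k-1]) for k in range(4)],np.degrees(np.arctan2(*(p[0]+p[1]-p[2]-p[3])[1::-1])))
E
```

```text
clock: 9.05
tcp_pos: [0.4454, -0.0795, 0.016]
tcp_rot: [-0.014, 1.0, -0.001, 0.003]
force: [0.9, 0.6, 6.2]
opening: 0.059
gripper_force: 89.9
clock: 9.55
tcp_pos: [0.4424, -0.0787, 0.1033]
tcp_rot: [-0.014, 1.0, -0.0, 0.001]
force: [1.0, -0.1, -7.3]
opening: 0.0594
gripper_force: 96.2
[ 0.19470625 -0.19394679 -0.01168194] [ 1.01308065 -0.06437828 -7.28262708]
[0.5202453  0.24438995 0.085     ] [np.float64(0.16676625701170844), np.float64(0.21594809392181244), np.float64(0.1650114053923625), np.float64(0.2165314710622353)] 35.266812798189015
```

Tin A is lifted. Next is a tilt test, comparing the wrist moment at +15° and -15°.

```bash
cat > m.py <<'E'
from h import *
o=robot.get_obs();print("M",o["clock"],o["torque"].round(3),o["force"].round(2))
E
python3 -m jog '[{"x":0,"y":0,"z":0,"rx":0,"ry":0.167,"rz":0,"jaw":1},{"x":0,"y":0,"z":0,"rx":0,"ry":0.167,"rz":0,"jaw":1},{"x":0,"y":0,"z":0,"rx":0,"ry":0,"rz":0,"jaw":1},{"x":0,"y":0,"z":0,"rx":0,"ry":0,"rz":0,"jaw":1},{"x":0,"y":0,"z":0,"rx":0,"ry":0,"rz":0,"jaw":1},{"x":0,"y":0,"z":0,"rx":0,"ry":0,"rz":0,"jaw":1},{"x":0,"y":0,"z":0,"rx":0,"ry":0,"rz":0,"jaw":1},{"x":0,"y":0,"z":0,"rx":0,"ry":0,"rz":0,"jaw":1}]' | grep tcp; python3 m.py
python3 -m jog '[{"x":0,"y":0,"z":0,"rx":0,"ry":-0.167,"rz":0,"jaw":1},{"x":0,"y":0,"z":0,"rx":0,"ry":-0.167,"rz":0,"jaw":1},{"x":0,"y":0,"z":0,"rx":0,"ry":-0.167,"rz":0,"jaw":1},{"x":0,"y":0,"z":0,"rx":0,"ry":-0.167,"rz":0,"jaw":1},{"x":0,"y":0,"z":0,"rx":0,"ry":0,"rz":0,"jaw":1},{"x":0,"y":0,"z":0,"rx":0,"ry":0,"rz":0,"jaw":1},{"x":0,"y":0,"z":0,"rx":0,"ry":0,"rz":0,"jaw":1},{"x":0,"y":0,"z":0,"rx":0,"ry":0,"rz":0,"jaw":1},{"x":0,"y":0,"z":0,"rx":0,"ry":0,"rz":0,"jaw":1},{"x":0,"y":0,"z":0,"rx":0,"ry":0,"rz":0,"jaw":1}]' |grep tcp; python3 m.py
python3 -m jog '[{"x":0,"y":0,"z":0,"rx":0,"ry":0.167,"rz":0,"jaw":1},{"x":0,"y":0,"z":0,"rx":0,"ry":0.167,"rz":0,"jaw":1},{"x":0,"y":0,"z":0,"rx":0,"ry":0,"rz":0,"jaw":1},{"x":0,"y":0,"z":0,"rx":0,"ry":0,"rz":0,"jaw":1},{"x":0,"y":0,"z":0,"rx":0,"ry":0,"rz":0,"jaw":1},{"x":0,"y":0,"z":0,"rx":0,"ry":0,"rz":0,"jaw":1}]'; python3 m.py
```

```text
tcp_pos: [0.442, -0.0787, 0.1034]
tcp_rot: [-0.014, 0.991, -0.002, -0.13]
M 10.35 [ 0.121  0.207 -0.071] [-0.43 -1.33 -4.88]
tcp_pos: [0.443, -0.0787, 0.1032]
tcp_rot: [-0.015, 0.991, 0.002, 0.131]
M 11.35 [-0.083 -0.017  0.044] [-2.09  0.91 -1.47]
clock: 11.95
tcp_pos: [0.4411, -0.0784, 0.1025]
tcp_rot: [-0.014, 1.0, 0.0, 0.0]
force: [0.4, -0.3, -6.8]
opening: 0.059
gripper_force: 99.5
M 11.95 [ 0.14  -0.126  0.217] [ 0.39 -0.34 -6.81]
```

```bash
cat > m.py <<'E'
from h import *
L=[]
for k in range(10):
    camera("side");o=robot.get_obs();L.append(np.r_[o["torque"],o["force"],o["tau"][[1,2,4]]])
L=np.array(L);print("mean",L.mean(0).round(3),"\nstd",L.std(0).round(3),"t",o["clock"])
E
python3 -m jog '[{"x":0,"y":0,"z":0,"rx":0,"ry":0.167,"rz":0,"jaw":1},{"x":0,"y":0,"z":0,"rx":0,"ry":0.167,"rz":0,"jaw":1},{"x":0,"y":0,"z":0,"rx":0,"ry":0,"rz":0,"jaw":1},{"x":0,"y":0,"z":0,"rx":0,"ry":0,"rz":0,"jaw":1},{"x":0,"y":0,"z":0,"rx":0,"ry":0,"rz":0,"jaw":1},{"x":0,"y":0,"z":0,"rx":0,"ry":0,"rz":0,"jaw":1}]' | grep tcp; python3 m.py
python3 -m jog '[{"x":0,"y":0,"z":0,"rx":0,"ry":-0.167,"rz":0,"jaw":1},{"x":0,"y":0,"z":0,"rx":0,"ry":-0.167,"rz":0,"jaw":1},{"x":0,"y":0,"z":0,"rx":0,"ry":-0.167,"rz":0,"jaw":1},{"x":0,"y":0,"z":0,"rx":0,"ry":-0.167,"rz":0,"jaw":1},{"x":0,"y":0,"z":0,"rx":0,"ry":0,"rz":0,"jaw":1},{"x":0,"y":0,"z":0,"rx":0,"ry":0,"rz":0,"jaw":1},{"x":0,"y":0,"z":0,"rx":0,"ry":0,"rz":0,"jaw":1},{"x":0,"y":0,"z":0,"rx":0,"ry":0,"rz":0,"jaw":1}]' |grep tcp; python3 m.py
```

```text
tcp_pos: [0.4414, -0.0786, 0.1033]
tcp_rot: [-0.014, 0.991, -0.002, -0.13]
mean [-6.0000e-03 -5.0300e-01  1.1800e-01 -1.9000e-01  3.5300e-01 -4.3430e+00
 -3.4326e+01 -2.6411e+01  1.2430e+00] 
std [0.138 0.481 0.153 1.925 0.67  1.71  0.406 0.51  0.172] t 13.05
tcp_pos: [0.4444, -0.0793, 0.1043]
tcp_rot: [-0.015, 0.991, 0.001, 0.131]
mean [-2.3000e-02  1.2600e-01 -1.4000e-02 -1.8500e-01 -2.8800e-01 -4.9870e+00
 -2.1420e+01 -2.9081e+01 -1.0990e+00] 
std [0.175 0.812 0.135 1.935 1.047 2.728 0.283 0.188 0.076] t 14.35
```

```bash
cat > m.py <<'E'
from h import *
L=[]
for k in range(16):
    camera("side");o=robot.get_obs();L.append(np.r_[o["torque"],o["force"],o["tau"][[1,2,4]]])
L=np.array(L);print("mean",L.mean(0).round(3),"\nstd",L.std(0).round(3),"t",o["clock"]);print(L[:,1].round(2),L[:,8].round(2))
E
python3 m.py
```

```text
mean [ 6.0000e-03  2.5400e-01  3.3000e-02  2.9600e-01  8.1000e-02 -4.0930e+00
 -2.1299e+01 -2.8969e+01 -1.1490e+00] 
std [0.21  0.625 0.093 1.598 0.623 2.245 0.179 0.169 0.103] t 15.15
[-0.14 -0.56 -0.32  0.75 -0.63  1.06 -0.43  0.94  0.62 -0.31  1.04 -0.35
  0.65  1.18  0.42  0.14] [-1.05 -1.18 -1.21 -1.07 -1.13 -1.16 -0.93 -1.04 -1.23 -1.21 -1.21 -1.41
 -1.06 -1.17 -1.16 -1.18]
```

```bash

python3 -m jog '[{"x":0,"y":0,"z":0,"rx":0,"ry":0.133,"rz":0,"jaw":1},{"x":0,"y":0,"z":0,"rx":0,"ry":0.133,"rz":0,"jaw":1},{"x":0,"y":0,"z":0,"rx":0,"ry":0,"rz":0,"jaw":1},{"x":0,"y":0,"z":0,"rx":0,"ry":0,"rz":0,"jaw":1},{"x":0,"y":0,"z":0,"rx":0,"ry":0,"rz":0,"jaw":1},{"x":0,"y":0,"z":0,"rx":0,"ry":0,"rz":0,"jaw":1}]' | grep tcp; python3 m.py
python3 -m jog '[{"x":0,"y":0,"z":0,"rx":0,"ry":0.133,"rz":0,"jaw":1},{"x":0,"y":0,"z":0,"rx":0,"ry":0.133,"rz":0,"jaw":1},{"x":0,"y":0,"z":0,"rx":0,"ry":0.134,"rz":0,"jaw":1},{"x":0,"y":0,"z":0,"rx":0,"ry":0,"rz":0,"jaw":1},{"x":0,"y":0,"z":0,"rx":0,"ry":0,"rz":0,"jaw":1},{"x":0,"y":0,"z":0,"rx":0,"ry":-0.133,"rz":0,"jaw":1},{"x":0,"y":0,"z":0,"rx":0,"ry":-0.133,"rz":0,"jaw":1},{"x":0,"y":0,"z":0,"rx":0,"ry":0,"rz":0,"jaw":1},{"x":0,"y":0,"z":0,"rx":0,"ry":0,"rz":0,"jaw":1},{"x":0,"y":0,"z":0,"rx":0,"ry":0,"rz":0,"jaw":1},{"x":0,"y":0,"z":0,"rx":0,"ry":0,"rz":0,"jaw":1}]' |grep tcp; python3 m.py
```

```text
tcp_pos: [0.4411, -0.0783, 0.1024]
tcp_rot: [-0.014, 1.0, 0.001, 0.027]
mean [ 2.2000e-02 -3.9000e-02 -3.6000e-02  1.6400e-01 -2.8700e-01 -3.9030e+00
 -2.6351e+01 -2.7955e+01 -1.3100e-01] 
std [0.174 0.635 0.197 1.753 1.388 1.592 0.307 0.443 0.177] t 16.55
[-0.86 -0.09 -0.24 -0.36 -0.74 -0.5   0.08  1.54 -0.13  0.71 -0.25 -0.59
  0.64 -0.52  0.86 -0.16] [-0.07  0.06  0.16 -0.24 -0.11 -0.27 -0.24 -0.52  0.24 -0.04 -0.27 -0.14
 -0.06 -0.22 -0.14 -0.23]
tcp_pos: [0.4432, -0.0789, 0.1034]
tcp_rot: [-0.015, 1.0, -0.001, -0.026]
mean [-6.2000e-02 -2.4000e-02  4.9000e-02 -1.4100e-01 -4.2100e-01 -5.0100e+00
 -2.9055e+01 -2.7636e+01  2.3600e-01] 
std [0.141 0.715 0.105 2.435 1.241 1.864 0.183 0.265 0.209] t 18.45
[ 0.62 -0.93 -0.76 -1.05 -0.69  0.03  0.78  0.7  -0.68 -1.22  0.24  0.65
  0.26  0.57  0.9   0.19] [ 0.26  0.27 -0.06 -0.11  0.3   0.44  0.29  0.25  0.23  0.81 -0.02  0.27
  0.38  0.14  0.13  0.18]
```

```bash

python3 -m jog '[{"x":0,"y":0,"z":0,"rx":0,"ry":-0.067,"rz":0,"jaw":1},{"x":0,"y":0,"z":0.2,"rx":0,"ry":0,"rz":0,"jaw":1},{"x":0,"y":0,"z":0.2,"rx":0,"ry":0,"rz":0,"jaw":1},{"x":0,"y":0,"z":0.1,"rx":0,"ry":0,"rz":0,"jaw":1},{"x":0,"y":0,"z":0.05,"rx":0,"ry":0,"rz":0,"jaw":1},{"x":0,"y":0,"z":0.04,"rx":0,"ry":0,"rz":0,"jaw":1},{"x":0,"y":0,"z":0,"rx":0,"ry":0,"rz":0,"jaw":1}]'
python3 -m jog '[{"x":0,"y":0,"z":0,"rx":0,"ry":0,"rz":0,"jaw":-1},{"x":0,"y":0,"z":0,"rx":0,"ry":0,"rz":0,"jaw":-1},{"x":0,"y":0,"z":0,"rx":0,"ry":0,"rz":0,"jaw":-1},{"x":0,"y":0,"z":-0.2,"rx":0,"ry":0,"rz":0,"jaw":-1},{"x":0,"y":0,"z":-0.3,"rx":0,"ry":0,"rz":0,"jaw":-1},{"x":0,"y":0,"z":-0.2,"rx":0,"ry":0,"rz":0,"jaw":-1},{"x":0,"y":0,"z":0,"rx":0,"ry":0,"rz":0,"jaw":-1}]'
```

```text
clock: 19.15
tcp_pos: [0.4454, -0.0796, 0.0161]
tcp_rot: [-0.015, 1.0, -0.001, 0.003]
force: [2.0, 0.7, -0.7]
opening: 0.0588
gripper_force: 100.4
clock: 19.85
tcp_pos: [0.4462, -0.08, 0.1246]
tcp_rot: [-0.015, 1.0, -0.002, 0.005]
force: [1.3, -0.4, -0.1]
opening: 0.0854
gripper_force: 0.0
```

```bash

python3 -m jog '[{"x":-0.0195,"y":-0.271,"z":0,"rx":0,"ry":0,"rz":0,"jaw":-1},{"x":-0.0195,"y":-0.271,"z":0,"rx":0,"ry":0,"rz":0,"jaw":-1},{"x":-0.0195,"y":-0.271,"z":0,"rx":0,"ry":0,"rz":0,"jaw":-1},{"x":-0.0195,"y":-0.271,"z":0,"rx":0,"ry":0,"rz":0,"jaw":-1},{"x":-0.0195,"y":-0.271,"z":0,"rx":0,"ry":0,"rz":0,"jaw":-1},{"x":0,"y":0,"z":0,"rx":0,"ry":0,"rz":0.135,"jaw":-1},{"x":0,"y":0,"z":0,"rx":0,"ry":0,"rz":0,"jaw":-1},{"x":0,"y":0,"z":0,"rx":0,"ry":0,"rz":0,"jaw":-1},{"x":0,"y":0,"z":0,"rx":0,"ry":0,"rz":0,"jaw":-1}]'
```

```text
clock: 20.75
tcp_pos: [0.4621, -0.2801, 0.1186]
tcp_rot: [0.037, 0.999, 0.001, -0.0]
force: [0.2, 1.0, 0.7]
opening: 0.0857
gripper_force: 0.0
```

```bash
sed -i 's/range(16)/range(20)/; s/;print(L\[:,1.*//' m.py
python3 -m jog '[{"x":0,"y":0,"z":0.25,"rx":0,"ry":0,"rz":0,"jaw":-1},{"x":0,"y":0,"z":0.25,"rx":0,"ry":0,"rz":0,"jaw":-1},{"x":0,"y":0,"z":0.213,"rx":0,"ry":0,"rz":0,"jaw":-1},{"x":0,"y":0,"z":0,"rx":0,"ry":0,"rz":0,"jaw":-1},{"x":0,"y":0,"z":0,"rx":0,"ry":0,"rz":0,"jaw":1},{"x":0,"y":0,"z":0,"rx":0,"ry":0,"rz":0,"jaw":1},{"x":0,"y":0,"z":0,"rx":0,"ry":0,"rz":0,"jaw":1},{"x":0,"y":0,"z":0,"rx":0,"ry":0,"rz":0,"jaw":1},{"x":0,"y":0,"z":0,"rx":0,"ry":0,"rz":0,"jaw":1}]' 80
python3 -m jog '[{"x":0,"y":0,"z":-0.15,"rx":0,"ry":0,"rz":0,"jaw":1},{"x":0,"y":0,"z":-0.25,"rx":0,"ry":0,"rz":0,"jaw":1},{"x":0,"y":0,"z":-0.2,"rx":0,"ry":0,"rz":0,"jaw":1},{"x":0,"y":0,"z":0,"rx":0,"ry":0,"rz":0.169,"jaw":1},{"x":0,"y":0,"z":0,"rx":0,"ry":0,"rz":0.169,"jaw":1},{"x":0,"y":0,"z":0,"rx":0,"ry":-0.167,"rz":0,"jaw":1},{"x":0,"y":0,"z":0,"rx":0,"ry":-0.167,"rz":0,"jaw":1},{"x":0,"y":0,"z":0,"rx":0,"ry":0,"rz":0,"jaw":1},{"x":0,"y":0,"z":0,"rx":0,"ry":0,"rz":0,"jaw":1},{"x":0,"y":0,"z":0,"rx":0,"ry":0,"rz":0,"jaw":1}]'|grep -E "tcp|open"
python3 -m jog '[{"x":0,"y":0,"z":0,"rx":0,"ry":0.133,"rz":0,"jaw":1},{"x":0,"y":0,"z":0,"rx":0,"ry":0.133,"rz":0,"jaw":1},{"x":0,"y":0,"z":0,"rx":0,"ry":0,"rz":0,"jaw":1},{"x":0,"y":0,"z":0,"rx":0,"ry":0,"rz":0,"jaw":1},{"x":0,"y":0,"z":0,"rx":0,"ry":0,"rz":0,"jaw":1},{"x":0,"y":0,"z":0,"rx":0,"ry":0,"rz":0,"jaw":1}]' | grep tcp; python3 m.py
python3 -m jog '[{"x":0,"y":0,"z":0,"rx":0,"ry":0.133,"rz":0,"jaw":1},{"x":0,"y":0,"z":0,"rx":0,"ry":0.133,"rz":0,"jaw":1},{"x":0,"y":0,"z":0,"rx":0,"ry":0.134,"rz":0,"jaw":1},{"x":0,"y":0,"z":0,"rx":0,"ry":0,"rz":0,"jaw":1},{"x":0,"y":0,"z":0,"rx":0,"ry":0,"rz":0,"jaw":1},{"x":0,"y":0,"z":0,"rx":0,"ry":-0.133,"rz":0,"jaw":1},{"x":0,"y":0,"z":0,"rx":0,"ry":-0.133,"rz":0,"jaw":1},{"x":0,"y":0,"z":0,"rx":0,"ry":0,"rz":0,"jaw":1},{"x":0,"y":0,"z":0,"rx":0,"ry":0,"rz":0,"jaw":1},{"x":0,"y":0,"z":0,"rx":0,"ry":0,"rz":0,"jaw":1},{"x":0,"y":0,"z":0,"rx":0,"ry":0,"rz":0,"jaw":1}]' |grep tcp; python3 m.py
```

```text
clock: 21.65
tcp_pos: [0.4648, -0.2828, 0.0147]
tcp_rot: [0.039, 0.999, -0.001, 0.002]
force: [1.9, -0.6, 5.1]
opening: 0.0591
gripper_force: 95.1
tcp_pos: [0.464, -0.2824, 0.1034]
tcp_rot: [0.169, 0.977, -0.023, 0.129]
opening: 0.0591
tcp_pos: [0.462, -0.2809, 0.102]
tcp_rot: [0.17, 0.985, -0.004, 0.026]
mean [-3.1000e-02 -9.1000e-02  2.3000e-02  5.9000e-01 -2.6000e-01 -4.1440e+00
 -3.5624e+01 -2.8455e+01 -1.7000e-01] 
std [0.188 0.668 0.173 2.063 0.979 1.833 0.27  0.282 0.159] t 24.25
tcp_pos: [0.4636, -0.282, 0.103]
tcp_rot: [0.17, 0.985, 0.004, -0.025]
mean [ 5.5000e-02  5.2000e-02  6.0000e-03 -1.8200e-01 -2.8200e-01 -4.7370e+00
 -3.8207e+01 -2.8342e+01  2.0100e-01] 
std [0.292 0.61  0.137 1.283 0.839 1.291 0.257 0.129 0.142] t 26.35
```

```bash

python3 -m jog '[{"x":0,"y":0,"z":0,"rx":0,"ry":-0.067,"rz":0,"jaw":1},{"x":0,"y":0,"z":0,"rx":0,"ry":0,"rz":-0.169,"jaw":1},{"x":0,"y":0,"z":0,"rx":0,"ry":0,"rz":-0.169,"jaw":1},{"x":0,"y":0,"z":0.2,"rx":0,"ry":0,"rz":0,"jaw":1},{"x":0,"y":0,"z":0.2,"rx":0,"ry":0,"rz":0,"jaw":1},{"x":0,"y":0,"z":0.1,"rx":0,"ry":0,"rz":0,"jaw":1},{"x":0,"y":0,"z":0.05,"rx":0,"ry":0,"rz":0,"jaw":1},{"x":0,"y":0,"z":0.045,"rx":0,"ry":0,"rz":0,"jaw":1},{"x":0,"y":0,"z":0,"rx":0,"ry":0,"rz":0,"jaw":1}]'
python3 -m jog '[{"x":0,"y":0,"z":0,"rx":0,"ry":0,"rz":0,"jaw":-1},{"x":0,"y":0,"z":0,"rx":0,"ry":0,"rz":0,"jaw":-1},{"x":0,"y":0,"z":0,"rx":0,"ry":0,"rz":0,"jaw":-1},{"x":0,"y":0,"z":-0.2,"rx":0,"ry":0,"rz":0,"jaw":-1},{"x":0,"y":0,"z":-0.3,"rx":0,"ry":0,"rz":0,"jaw":-1},{"x":0,"y":0,"z":-0.2,"rx":0,"ry":0,"rz":0,"jaw":-1},{"x":0,"y":0,"z":0,"rx":0,"ry":0,"rz":0,"jaw":-1},{"x":0,"y":0,"z":0,"rx":0,"ry":0,"rz":0,"jaw":-1}]'
python3 - <<'E'
from h import *
import cv2
a=camera("top")[:,:,::-1]
cv2.imwrite("pics/c4.png",cv2.resize(a[150:275,340:490],None,fx=4.8,fy=4.8,interpolation=cv2.INTER_CUBIC))
E
```

```text
clock: 27.25
tcp_pos: [0.4635, -0.2819, 0.0141]
tcp_rot: [0.038, 0.999, -0.0, 0.001]
force: [3.1, -0.1, -1.3]
opening: 0.0593
gripper_force: 100.9
clock: 28.05
tcp_pos: [0.4637, -0.2821, 0.1197]
tcp_rot: [0.038, 0.999, -0.001, 0.002]
force: [0.3, 0.9, -1.2]
opening: 0.0852
gripper_force: 0.0
```

View pics/c4.png

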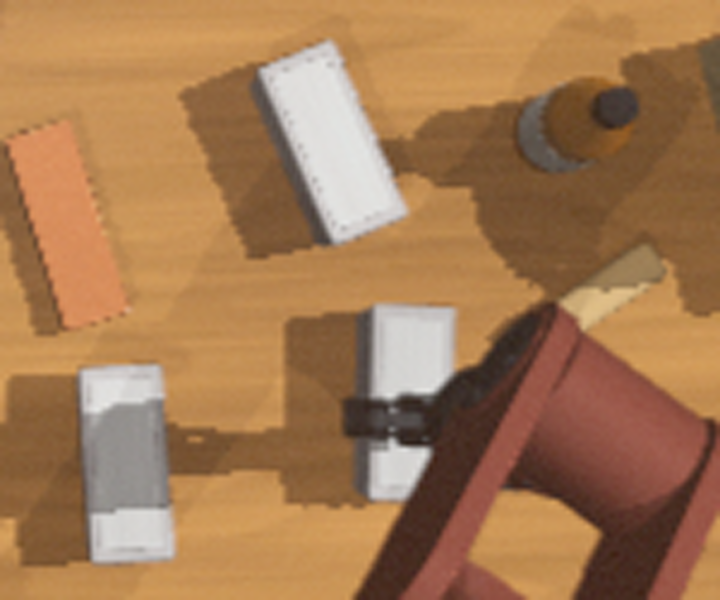

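A and B stand flat at about (125,460) and (408,400) in the crop. C is untouched at (335,140), with room to the oil bottle at (580,125). Tins A and B gave the same wrist response, so C is next.

```bash

python3 -m jog '[{"x":-0.259,"y":0.076,"z":0,"rx":0,"ry":0,"rz":0,"jaw":-1},{"x":-0.259,"y":0.076,"z":0,"rx":0,"ry":0,"rz":0,"jaw":-1},{"x":-0.259,"y":0.076,"z":0,"rx":0,"ry":0,"rz":0,"jaw":-1},{"x":-0.259,"y":0.076,"z":0,"rx":0,"ry":0,"rz":0,"jaw":-1},{"x":-0.259,"y":0.076,"z":0,"rx":0,"ry":0,"rz":0,"jaw":-1},{"x":0,"y":0,"z":0,"rx":0,"ry":0,"rz":-0.175,"jaw":-1},{"x":0,"y":0,"z":0,"rx":0,"ry":0,"rz":-0.175,"jaw":-1},{"x":0,"y":0,"z":0,"rx":0,"ry":0,"rz":-0.174,"jaw":-1},{"x":0,"y":0,"z":0,"rx":0,"ry":0,"rz":0,"jaw":-1},{"x":0,"y":0,"z":0,"rx":0,"ry":0,"rz":0,"jaw":-1}]'
python3 - <<'E'
from h import *
p=unproj("top",np.array([(262,70),(330,40),(408,215),(338,243)])/4.8+[340,150],.06);print(p.mean(0),[np.linalg.norm(p[k]-p[k-1]) for k in range(4)],np.degrees(np.arctan2(*(p[0]+p[1]-p[2]-p[3])[1::-1])))
E
```

```text
clock: 29.1
tcp_pos: [0.6597, -0.239, 0.1164]
tcp_rot: [-0.165, 0.986, 0.001, -0.001]
force: [0.1, -0.6, 0.3]
opening: 0.085
gripper_force: 0.0
[ 0.66040804 -0.2384239   0.06      ] [np.float64(0.1357477017071974), np.float64(0.05385273249663048), np.float64(0.13771763750490415), np.float64(0.05409965717444084)] 21.035894042901706
```

```bash

python3 -m jog '[{"x":0,"y":0,"z":0.25,"rx":0,"ry":0,"rz":-0.02,"jaw":-1},{"x":0,"y":0,"z":0.25,"rx":0,"ry":0,"rz":0,"jaw":-1},{"x":0,"y":0,"z":0.2,"rx":0,"ry":0,"rz":0,"jaw":-1},{"x":0,"y":0,"z":0,"rx":0,"ry":0,"rz":0,"jaw":-1},{"x":0,"y":0,"z":0,"rx":0,"ry":0,"rz":0,"jaw":1},{"x":0,"y":0,"z":0,"rx":0,"ry":0,"rz":0,"jaw":1},{"x":0,"y":0,"z":0,"rx":0,"ry":0,"rz":0,"jaw":1},{"x":0,"y":0,"z":0,"rx":0,"ry":0,"rz":0,"jaw":1},{"x":0,"y":0,"z":0,"rx":0,"ry":0,"rz":0,"jaw":1}]' 80
python3 -m jog '[{"x":0,"y":0,"z":-0.15,"rx":0,"ry":0,"rz":0,"jaw":1},{"x":0,"y":0,"z":-0.25,"rx":0,"ry":0,"rz":0,"jaw":1},{"x":0,"y":0,"z":-0.2,"rx":0,"ry":0,"rz":0,"jaw":1},{"x":0,"y":0,"z":0,"rx":0,"ry":0,"rz":0.157,"jaw":1},{"x":0,"y":0,"z":0,"rx":0,"ry":0,"rz":0.157,"jaw":1},{"x":0,"y":0,"z":0,"rx":0,"ry":0,"rz":0.157,"jaw":1},{"x":0,"y":0,"z":0,"rx":0,"ry":0,"rz":0.157,"jaw":1},{"x":0,"y":0,"z":0,"rx":0,"ry":-0.167,"rz":0,"jaw":1},{"x":0,"y":0,"z":0,"rx":0,"ry":-0.167,"rz":0,"jaw":1},{"x":0,"y":0,"z":0,"rx":0,"ry":0,"rz":0,"jaw":1},{"x":0,"y":0,"z":0,"rx":0,"ry":0,"rz":0,"jaw":1},{"x":0,"y":0,"z":0,"rx":0,"ry":0,"rz":0,"jaw":1}]'|grep -E "tcp|open"
python3 -m jog '[{"x":0,"y":0,"z":0,"rx":0,"ry":0.133,"rz":0,"jaw":1},{"x":0,"y":0,"z":0,"rx":0,"ry":0.133,"rz":0,"jaw":1},{"x":0,"y":0,"z":0,"rx":0,"ry":0,"rz":0,"jaw":1},{"x":0,"y":0,"z":0,"rx":0,"ry":0,"rz":0,"jaw":1},{"x":0,"y":0,"z":0,"rx":0,"ry":0,"rz":0,"jaw":1},{"x":0,"y":0,"z":0,"rx":0,"ry":0,"rz":0,"jaw":1}]' | grep tcp; python3 m.py
python3 -m jog '[{"x":0,"y":0,"z":0,"rx":0,"ry":0.133,"rz":0,"jaw":1},{"x":0,"y":0,"z":0,"rx":0,"ry":0.133,"rz":0,"jaw":1},{"x":0,"y":0,"z":0,"rx":0,"ry":0.134,"rz":0,"jaw":1},{"x":0,"y":0,"z":0,"rx":0,"ry":0,"rz":0,"jaw":1},{"x":0,"y":0,"z":0,"rx":0,"ry":0,"rz":0,"jaw":1},{"x":0,"y":0,"z":0,"rx":0,"ry":-0.133,"rz":0,"jaw":1},{"x":0,"y":0,"z":0,"rx":0,"ry":-0.133,"rz":0,"jaw":1},{"x":0,"y":0,"z":0,"rx":0,"ry":0,"rz":0,"jaw":1},{"x":0,"y":0,"z":0,"rx":0,"ry":0,"rz":0,"jaw":1},{"x":0,"y":0,"z":0,"rx":0,"ry":0,"rz":0,"jaw":1},{"x":0,"y":0,"z":0,"rx":0,"ry":0,"rz":0,"jaw":1}]' |grep tcp; python3 m.py
```

```text
clock: 30.0
tcp_pos: [0.6628, -0.2403, 0.0162]
tcp_rot: [-0.174, 0.985, -0.001, 0.003]
force: [0.0, -0.3, 4.7]
opening: 0.0588
gripper_force: 87.9
tcp_pos: [0.6625, -0.2402, 0.1047]
tcp_rot: [0.071, 0.989, -0.01, 0.132]
opening: 0.0593
tcp_pos: [0.6601, -0.2393, 0.1032]
tcp_rot: [0.071, 0.997, -0.002, 0.027]
mean [-3.8000e-02 -6.4000e-02  1.0000e-02  1.3600e-01  1.6100e-01 -4.4840e+00
 -5.0358e+01 -3.0218e+01 -1.7000e-01] 
std [0.222 0.788 0.134 1.651 0.89  1.424 0.275 0.257 0.229] t 32.8
tcp_pos: [0.662, -0.24, 0.1043]
tcp_rot: [0.071, 0.997, 0.001, -0.024]
mean [-1.0000e-02 -1.9000e-01  9.0000e-03  2.4500e-01  2.7900e-01 -4.3870e+00
 -5.2831e+01 -3.0199e+01  2.9700e-01] 
std [0.185 0.768 0.19  1.431 1.081 1.665 0.409 0.256 0.199] t 34.9
```

```bash
sed -i 's/range(20)/range(8)/' m.py
python3 -m jog '[{"x":0,"y":0,"z":0,"rx":0,"ry":0,"rz":0,"jaw":1},{"x":0,"y":0,"z":0,"rx":0,"ry":0,"rz":0,"jaw":1},{"x":0,"y":0,"z":0,"rx":0,"ry":0,"rz":0,"jaw":1}]' 30;  python3 m.py
```

```text
clock: 35.2
tcp_pos: [0.6609, -0.2395, 0.1036]
tcp_rot: [0.071, 0.997, 0.002, -0.025]
force: [2.1, -0.6, -3.7]
opening: 0.059
gripper_force: 99.8
mean [-7.5000e-02  9.0000e-03  4.0000e-03 -2.6700e-01  1.3000e-01 -4.3390e+00
 -5.2994e+01 -3.0018e+01  4.0500e-01] 
std [0.164 0.862 0.093 1.545 1.73  1.806 0.355 0.193 0.15 ] t 35.6
```

```bash

python3 -m jog '[{"x":0,"y":0,"z":0,"rx":0,"ry":-0.067,"rz":0,"jaw":1},{"x":0,"y":0,"z":0,"rx":0,"ry":0,"rz":-0.157,"jaw":1},{"x":0,"y":0,"z":0,"rx":0,"ry":0,"rz":-0.157,"jaw":1},{"x":0,"y":0,"z":0,"rx":0,"ry":0,"rz":-0.157,"jaw":1},{"x":0,"y":0,"z":0,"rx":0,"ry":0,"rz":-0.157,"jaw":1},{"x":0,"y":0,"z":0.2,"rx":0,"ry":0,"rz":0,"jaw":1},{"x":0,"y":0,"z":0.2,"rx":0,"ry":0,"rz":0,"jaw":1},{"x":0,"y":0,"z":0.1,"rx":0,"ry":0,"rz":0,"jaw":1},{"x":0,"y":0,"z":0.05,"rx":0,"ry":0,"rz":0,"jaw":1},{"x":0,"y":0,"z":0.04,"rx":0,"ry":0,"rz":0,"jaw":1},{"x":0,"y":0,"z":0,"rx":0,"ry":0,"rz":0,"jaw":1}]'
python3 -m jog '[{"x":0,"y":0,"z":0,"rx":0,"ry":0,"rz":0,"jaw":-1},{"x":0,"y":0,"z":0,"rx":0,"ry":0,"rz":0,"jaw":-1},{"x":0,"y":0,"z":0,"rx":0,"ry":0,"rz":0,"jaw":-1},{"x":0,"y":0,"z":-0.2,"rx":0,"ry":0,"rz":0,"jaw":-1},{"x":0,"y":0,"z":-0.3,"rx":0,"ry":0,"rz":0,"jaw":-1},{"x":0,"y":0,"z":-0.2,"rx":0,"ry":0,"rz":0.175,"jaw":-1},{"x":0,"y":0,"z":0,"rx":0,"ry":0,"rz":0.175,"jaw":-1},{"x":0,"y":0,"z":0,"rx":0,"ry":0,"rz":0.174,"jaw":-1},{"x":0,"y":0,"z":0,"rx":0,"ry":0,"rz":0.02,"jaw":-1}]'
```

```text
clock: 36.7
tcp_pos: [0.6666, -0.2409, 0.0202]
tcp_rot: [-0.174, 0.985, -0.003, 0.006]
force: [4.5, 0.9, 5.2]
opening: 0.0594
gripper_force: 102.9
clock: 37.6
tcp_pos: [0.6603, -0.2395, 0.1199]
tcp_rot: [0.039, 0.999, -0.0, 0.001]
force: [-0.4, 0.4, -0.8]
opening: 0.0852
gripper_force: 0.0
```

```bash

python3 -m jog '[{"x":0.259,"y":-0.076,"z":0,"rx":0,"ry":0,"rz":0,"jaw":-1},{"x":0.259,"y":-0.076,"z":0,"rx":0,"ry":0,"rz":0,"jaw":-1},{"x":0.259,"y":-0.076,"z":0,"rx":0,"ry":0,"rz":0,"jaw":-1},{"x":0.259,"y":-0.076,"z":0,"rx":0,"ry":0,"rz":0,"jaw":-1},{"x":0.259,"y":-0.076,"z":0,"rx":0,"ry":0,"rz":0,"jaw":-1},{"x":0,"y":0,"z":0,"rx":0,"ry":0,"rz":0,"jaw":-1},{"x":0,"y":0,"z":0,"rx":0,"ry":0,"rz":0,"jaw":-1}]'
python3 -m jog '[{"x":0,"y":0,"z":0.25,"rx":0,"ry":0,"rz":0,"jaw":-1},{"x":0,"y":0,"z":0.25,"rx":0,"ry":0,"rz":0,"jaw":-1},{"x":0,"y":0,"z":0.21,"rx":0,"ry":0,"rz":0,"jaw":-1},{"x":0,"y":0,"z":0,"rx":0,"ry":0,"rz":0,"jaw":-1},{"x":0,"y":0,"z":0,"rx":0,"ry":0,"rz":0,"jaw":1},{"x":0,"y":0,"z":0,"rx":0,"ry":0,"rz":0,"jaw":1},{"x":0,"y":0,"z":0,"rx":0,"ry":0,"rz":0,"jaw":1},{"x":0,"y":0,"z":0,"rx":0,"ry":0,"rz":0,"jaw":1}]' 30
python3 -m jog '[{"x":0,"y":0,"z":-0.15,"rx":0,"ry":0,"rz":0,"jaw":1},{"x":0,"y":0,"z":-0.25,"rx":0,"ry":0,"rz":0,"jaw":1},{"x":0,"y":0,"z":-0.2,"rx":0,"ry":0,"rz":0,"jaw":1},{"x":0,"y":0,"z":0,"rx":0,"ry":0,"rz":0.169,"jaw":1},{"x":0,"y":0,"z":0,"rx":0,"ry":0,"rz":0.169,"jaw":1},{"x":0,"y":0,"z":0,"rx":0,"ry":-0.167,"rz":0,"jaw":1},{"x":0,"y":0,"z":0,"rx":0,"ry":-0.167,"rz":0,"jaw":1},{"x":0,"y":0,"z":0,"rx":0,"ry":0,"rz":0,"jaw":1},{"x":0,"y":0,"z":0,"rx":0,"ry":0,"rz":0,"jaw":1},{"x":0,"y":0,"z":0,"rx":0,"ry":0,"rz":0,"jaw":1}]'; python3 m.py
```

```text
clock: 38.3
tcp_pos: [0.4619, -0.2814, 0.1191]
tcp_rot: [0.039, 0.999, 0.0, 0.001]
force: [0.2, -1.0, 0.5]
opening: 0.0852
gripper_force: 0.0
clock: 39.1
tcp_pos: [0.4649, -0.2826, 0.0152]
tcp_rot: [0.038, 0.999, -0.001, 0.003]
force: [1.2, -0.9, 1.5]
opening: 0.0598
gripper_force: 35.7
clock: 40.1
tcp_pos: [0.4642, -0.2826, 0.1044]
tcp_rot: [0.169, 0.977, -0.023, 0.131]
force: [-0.6, -0.6, -4.4]
opening: 0.0599
gripper_force: 35.6
mean [  0.107   0.341  -0.      0.037  -0.15   -5.017 -30.98  -28.681  -1.198] 
std [0.024 0.028 0.022 0.443 0.459 0.502 0.076 0.355 0.039] t 40.5
```

With a 30 N grip the vibration is gone and the moment noise is 0.03 N·m, so the test is now sharp.

```bash
sed -i 's/range(8)/range(4)/' m.py
python3 -m jog '[{"x":0,"y":0,"z":0,"rx":0,"ry":0.133,"rz":0,"jaw":1},{"x":0,"y":0,"z":0,"rx":0,"ry":0.133,"rz":0,"jaw":1},{"x":0,"y":0,"z":0,"rx":0,"ry":0,"rz":0,"jaw":1},{"x":0,"y":0,"z":0,"rx":0,"ry":0,"rz":0,"jaw":1},{"x":0,"y":0,"z":0,"rx":0,"ry":0,"rz":0,"jaw":1}]' | grep tcp; python3 m.py
python3 -m jog '[{"x":0,"y":0,"z":0,"rx":0,"ry":0.133,"rz":0,"jaw":1},{"x":0,"y":0,"z":0,"rx":0,"ry":0.133,"rz":0,"jaw":1},{"x":0,"y":0,"z":0,"rx":0,"ry":0.134,"rz":0,"jaw":1},{"x":0,"y":0,"z":0,"rx":0,"ry":0,"rz":0,"jaw":1},{"x":0,"y":0,"z":0,"rx":0,"ry":0,"rz":0,"jaw":1},{"x":0,"y":0,"z":0,"rx":0,"ry":-0.133,"rz":0,"jaw":1},{"x":0,"y":0,"z":0,"rx":0,"ry":-0.133,"rz":0,"jaw":1},{"x":0,"y":0,"z":0,"rx":0,"ry":0,"rz":0,"jaw":1},{"x":0,"y":0,"z":0,"rx":0,"ry":0,"rz":0,"jaw":1},{"x":0,"y":0,"z":0,"rx":0,"ry":0,"rz":0,"jaw":1}]' |grep tcp; python3 m.py
```

```text
tcp_pos: [0.4619, -0.2806, 0.1024]
tcp_rot: [0.17, 0.985, -0.004, 0.027]
mean [ 7.1000e-02  1.1200e-01  2.5000e-02 -3.6000e-02 -2.7000e-02 -4.1780e+00
 -3.5492e+01 -2.8678e+01 -3.2700e-01] 
std [0.019 0.025 0.008 0.391 0.562 0.234 0.018 0.16  0.017] t 41.2
tcp_pos: [0.4633, -0.2819, 0.1039]
tcp_rot: [0.17, 0.985, 0.004, -0.024]
mean [-9.0000e-03 -7.0000e-03  3.0000e-03  1.4400e-01 -2.2400e-01 -4.9550e+00
 -3.8330e+01 -2.8135e+01  2.1600e-01] 
std [0.027 0.022 0.031 0.278 0.318 0.363 0.023 0.161 0.016] t 42.4
```

```bash

python3 -m jog '[{"x":0,"y":0,"z":0,"rx":0,"ry":-0.067,"rz":0,"jaw":1},{"x":0,"y":0,"z":0,"rx":0,"ry":0,"rz":-0.169,"jaw":1},{"x":0,"y":0,"z":0.2,"rx":0,"ry":0,"rz":-0.169,"jaw":1},{"x":0,"y":0,"z":0.2,"rx":0,"ry":0,"rz":0,"jaw":1},{"x":0,"y":0,"z":0.1,"rx":0,"ry":0,"rz":0,"jaw":1},{"x":0,"y":0,"z":0.05,"rx":0,"ry":0,"rz":0,"jaw":1},{"x":0,"y":0,"z":0.045,"rx":0,"ry":0,"rz":0,"jaw":1},{"x":0,"y":0,"z":0,"rx":0,"ry":0,"rz":0,"jaw":1}]'
python3 -m jog '[{"x":0,"y":0,"z":0,"rx":0,"ry":0,"rz":0,"jaw":-1},{"x":0,"y":0,"z":0,"rx":0,"ry":0,"rz":0,"jaw":-1},{"x":0,"y":0,"z":0,"rx":0,"ry":0,"rz":0,"jaw":-1},{"x":0,"y":0,"z":-0.2,"rx":0,"ry":0,"rz":0,"jaw":-1},{"x":0,"y":0,"z":-0.3,"rx":0,"ry":0,"rz":0,"jaw":-1},{"x":0,"y":0,"z":-0.2,"rx":0,"ry":0,"rz":-0.135,"jaw":-1},{"x":0.0195,"y":0.271,"z":0,"rx":0,"ry":0,"rz":0,"jaw":-1},{"x":0.0195,"y":0.271,"z":0,"rx":0,"ry":0,"rz":0,"jaw":-1},{"x":0.0195,"y":0.271,"z":0,"rx":0,"ry":0,"rz":0,"jaw":-1},{"x":0.0195,"y":0.271,"z":0,"rx":0,"ry":0,"rz":0,"jaw":-1},{"x":0.0195,"y":0.271,"z":0,"rx":0,"ry":0,"rz":0,"jaw":-1},{"x":0,"y":0,"z":0,"rx":0,"ry":0,"rz":0,"jaw":-1}]'
```

```text
clock: 43.2
tcp_pos: [0.4644, -0.2824, 0.0153]
tcp_rot: [0.038, 0.999, -0.001, 0.002]
force: [0.7, -0.6, -5.3]
opening: 0.0595
gripper_force: 35.5
clock: 44.4
tcp_pos: [0.441, -0.0747, 0.1186]
tcp_rot: [-0.017, 1.0, 0.001, 0.001]
force: [0.8, -0.3, -0.7]
opening: 0.0851
gripper_force: 0.0
```

```bash

python3 -m jog '[{"x":0,"y":0,"z":0.25,"rx":0,"ry":0,"rz":0,"jaw":-1},{"x":0,"y":0,"z":0.25,"rx":0,"ry":0,"rz":0,"jaw":-1},{"x":0,"y":0,"z":0.21,"rx":0,"ry":0,"rz":0,"jaw":-1},{"x":0,"y":0,"z":0,"rx":0,"ry":0,"rz":0,"jaw":-1},{"x":0,"y":0,"z":0,"rx":0,"ry":0,"rz":0,"jaw":1},{"x":0,"y":0,"z":0,"rx":0,"ry":0,"rz":0,"jaw":1},{"x":0,"y":0,"z":0,"rx":0,"ry":0,"rz":0,"jaw":1},{"x":0,"y":0,"z":0,"rx":0,"ry":0,"rz":0,"jaw":1}]' 30
python3 -m jog '[{"x":0,"y":0,"z":-0.15,"rx":0,"ry":0,"rz":0,"jaw":1},{"x":0,"y":0,"z":-0.25,"rx":0,"ry":0,"rz":0,"jaw":1},{"x":0,"y":0,"z":-0.2,"rx":0,"ry":0,"rz":0,"jaw":1},{"x":0,"y":0,"z":0,"rx":0,"ry":-0.167,"rz":0,"jaw":1},{"x":0,"y":0,"z":0,"rx":0,"ry":-0.167,"rz":0,"jaw":1},{"x":0,"y":0,"z":0,"rx":0,"ry":0,"rz":0,"jaw":1},{"x":0,"y":0,"z":0,"rx":0,"ry":0,"rz":0,"jaw":1},{"x":0,"y":0,"z":0,"rx":0,"ry":0.133,"rz":0,"jaw":1},{"x":0,"y":0,"z":0,"rx":0,"ry":0.133,"rz":0,"jaw":1},{"x":0,"y":0,"z":0,"rx":0,"ry":0,"rz":0,"jaw":1},{"x":0,"y":0,"z":0,"rx":0,"ry":0,"rz":0,"jaw":1},{"x":0,"y":0,"z":0,"rx":0,"ry":0,"rz":0,"jaw":1}]'; python3 m.py
python3 -m jog '[{"x":0,"y":0,"z":0,"rx":0,"ry":0.133,"rz":0,"jaw":1},{"x":0,"y":0,"z":0,"rx":0,"ry":0.133,"rz":0,"jaw":1},{"x":0,"y":0,"z":0,"rx":0,"ry":0.134,"rz":0,"jaw":1},{"x":0,"y":0,"z":0,"rx":0,"ry":0,"rz":0,"jaw":1},{"x":0,"y":0,"z":0,"rx":0,"ry":0,"rz":0,"jaw":1},{"x":0,"y":0,"z":0,"rx":0,"ry":-0.133,"rz":0,"jaw":1},{"x":0,"y":0,"z":0,"rx":0,"ry":-0.133,"rz":0,"jaw":1},{"x":0,"y":0,"z":0,"rx":0,"ry":0,"rz":0,"jaw":1},{"x":0,"y":0,"z":0,"rx":0,"ry":0,"rz":0,"jaw":1},{"x":0,"y":0,"z":0,"rx":0,"ry":0,"rz":0,"jaw":1}]' |grep tcp; python3 m.py
```

```text
clock: 45.2
tcp_pos: [0.4446, -0.0796, 0.0142]
tcp_rot: [-0.014, 1.0, -0.001, 0.004]
force: [0.9, -2.3, 4.7]
opening: 0.0596
gripper_force: 34.8
clock: 46.4
tcp_pos: [0.4419, -0.0784, 0.1016]
tcp_rot: [-0.015, 1.0, 0.0, 0.028]
force: [-0.5, 0.5, -4.4]
opening: 0.0596
gripper_force: 36.9
mean [ 5.0000e-03  4.3000e-02 -1.4000e-02 -2.9300e-01  2.5800e-01 -4.9000e+00
 -2.6160e+01 -2.8329e+01 -2.5900e-01] 
std [0.031 0.015 0.022 0.295 0.497 0.574 0.017 0.177 0.017] t 46.6
tcp_pos: [0.4429, -0.0789, 0.1028]
tcp_rot: [-0.014, 1.0, -0.001, -0.024]
mean [ 1.2000e-02 -9.3000e-02  9.0000e-03 -1.9100e-01  5.4300e-01 -4.6800e+00
 -2.9206e+01 -2.7425e+01  2.7900e-01] 
std [0.017 0.03  0.024 0.163 0.488 0.514 0.013 0.153 0.014] t 47.8
```

A and B respond identically: 0.54 N·m at the wrist joint and -0.14 N·m in the sensor. A ball would shift one of them by about 0.2 N·m, so the rattling tin is C. I'll set A down and fetch C.

```bash

python3 -m jog '[{"x":0,"y":0,"z":0,"rx":0,"ry":-0.067,"rz":0,"jaw":1},{"x":0,"y":0,"z":0.2,"rx":0,"ry":0,"rz":0,"jaw":1},{"x":0,"y":0,"z":0.2,"rx":0,"ry":0,"rz":0,"jaw":1},{"x":0,"y":0,"z":0.1,"rx":0,"ry":0,"rz":0,"jaw":1},{"x":0,"y":0,"z":0.05,"rx":0,"ry":0,"rz":0,"jaw":1},{"x":0,"y":0,"z":0.045,"rx":0,"ry":0,"rz":0,"jaw":1},{"x":0,"y":0,"z":0,"rx":0,"ry":0,"rz":0,"jaw":1}]'
python3 -m jog '[{"x":0,"y":0,"z":0,"rx":0,"ry":0,"rz":0,"jaw":-1},{"x":0,"y":0,"z":0,"rx":0,"ry":0,"rz":0,"jaw":-1},{"x":0,"y":0,"z":0,"rx":0,"ry":0,"rz":0,"jaw":-1},{"x":0,"y":0,"z":-0.2,"rx":0,"ry":0,"rz":0,"jaw":-1},{"x":0,"y":0,"z":-0.3,"rx":0,"ry":0,"rz":0,"jaw":-1},{"x":0,"y":0,"z":-0.2,"rx":0,"ry":0,"rz":0,"jaw":-1},{"x":-0.238,"y":-0.185,"z":0,"rx":0,"ry":0,"rz":0,"jaw":-1},{"x":-0.238,"y":-0.185,"z":0,"rx":0,"ry":0,"rz":0,"jaw":-1},{"x":-0.238,"y":-0.185,"z":0,"rx":0,"ry":0,"rz":0,"jaw":-1},{"x":-0.238,"y":-0.185,"z":0,"rx":0,"ry":0,"rz":0,"jaw":-1},{"x":-0.238,"y":-0.185,"z":0,"rx":0,"ry":0,"rz":0,"jaw":-1},{"x":-0.238,"y":-0.185,"z":0,"rx":0,"ry":0,"rz":0,"jaw":-1}]'
python3 -m jog '[{"x":0,"y":0,"z":0,"rx":0,"ry":0,"rz":-0.136,"jaw":-1},{"x":0,"y":0,"z":0,"rx":0,"ry":0,"rz":-0.136,"jaw":-1},{"x":0,"y":0,"z":0,"rx":0,"ry":0,"rz":-0.135,"jaw":-1},{"x":0,"y":0,"z":0,"rx":0,"ry":0,"rz":0,"jaw":-1}]'
```

```text
clock: 48.5
tcp_pos: [0.4439, -0.079, 0.014]
tcp_rot: [-0.015, 1.0, -0.0, 0.002]
force: [-0.8, 0.2, -1.9]
opening: 0.0598
gripper_force: 37.1
clock: 49.7
tcp_pos: [0.6627, -0.2401, 0.119]
tcp_rot: [-0.014, 1.0, -0.0, 0.002]
force: [0.0, 0.4, -0.5]
opening: 0.0857
gripper_force: 0.0
clock: 50.1
tcp_pos: [0.6613, -0.239, 0.1187]
tcp_rot: [-0.173, 0.985, -0.001, 0.002]
force: [0.1, -0.3, 0.4]
opening: 0.0855
gripper_force: 0.0
```

```bash

python3 -m jog '[{"x":0,"y":0,"z":0.25,"rx":0,"ry":0,"rz":0,"jaw":-1},{"x":0,"y":0,"z":0.25,"rx":0,"ry":0,"rz":0,"jaw":-1},{"x":0,"y":0,"z":0.205,"rx":0,"ry":0,"rz":0,"jaw":-1},{"x":0,"y":0,"z":0,"rx":0,"ry":0,"rz":0,"jaw":-1},{"x":0,"y":0,"z":0,"rx":0,"ry":0,"rz":0,"jaw":1},{"x":0,"y":0,"z":0,"rx":0,"ry":0,"rz":0,"jaw":1},{"x":0,"y":0,"z":0,"rx":0,"ry":0,"rz":0,"jaw":1},{"x":0,"y":0,"z":0,"rx":0,"ry":0,"rz":0,"jaw":1}]' 35
python3 -m jog '[{"x":0,"y":0,"z":-0.15,"rx":0,"ry":0,"rz":0,"jaw":1},{"x":0,"y":0,"z":-0.25,"rx":0,"ry":0,"rz":0,"jaw":1},{"x":0,"y":0,"z":-0.25,"rx":0,"ry":0,"rz":0.168,"jaw":1},{"x":0,"y":0,"z":-0.25,"rx":0,"ry":0,"rz":0.168,"jaw":1},{"x":0,"y":0,"z":-0.25,"rx":0,"ry":0,"rz":0.168,"jaw":1},{"x":0,"y":0,"z":-0.12,"rx":0,"ry":0,"rz":0.168,"jaw":1},{"x":0,"y":0,"z":0,"rx":0,"ry":0,"rz":0.168,"jaw":1},{"x":0,"y":0,"z":0,"rx":0,"ry":0,"rz":0.168,"jaw":1},{"x":0,"y":0,"z":0,"rx":0,"ry":0,"rz":0.168,"jaw":1},{"x":0,"y":0,"z":0,"rx":0,"ry":0,"rz":0.168,"jaw":1},{"x":0,"y":0,"z":0,"rx":0,"ry":0,"rz":0.168,"jaw":1},{"x":0,"y":0,"z":0,"rx":0,"ry":0,"rz":0.166,"jaw":1}]'
python3 -c "
import numpy as np
from bench import robot
o=robot.get_obs();x,y,z,w=o['tcp_rot'];a=2*np.arctan2(y,x);print(np.degrees(a));c,s=np.cos(a),np.sin(a)
d=np.array([.520,.2445])-o['tcp_pos'][:2];print(d@[c,s]/.15,d@[s,-c]/.15,o['torque'])"
```

```text
clock: 50.9
tcp_pos: [0.6638, -0.2401, 0.0162]
tcp_rot: [-0.173, 0.985, -0.002, 0.004]
force: [-0.4, -1.3, 3.3]
opening: 0.0595
gripper_force: 41.1
clock: 52.1
tcp_pos: [0.6597, -0.238, 0.2022]
tcp_rot: [0.468, 0.884, 0.001, 0.0]
force: [-0.7, -0.2, -4.1]
opening: 0.0595
gripper_force: 40.5
124.15480398840776
3.1845169933929944 1.0352234721367946 [-0.03218553 -0.04135108  0.0049976 ]
```

```bash

python3 -m jog '[{"x":0.15,"y":0.049,"z":0,"rx":0,"ry":0,"rz":0,"jaw":1},{"x":0.284,"y":0.092,"z":0,"rx":0,"ry":0,"rz":0,"jaw":1},{"x":0.29,"y":0.094,"z":0,"rx":0,"ry":0,"rz":0,"jaw":1},{"x":0.29,"y":0.094,"z":0,"rx":0,"ry":0,"rz":0,"jaw":1},{"x":0.29,"y":0.094,"z":0,"rx":0,"ry":0,"rz":0,"jaw":1},{"x":0.29,"y":0.094,"z":0,"rx":0,"ry":0,"rz":0,"jaw":1},{"x":0.29,"y":0.094,"z":0,"rx":0,"ry":0,"rz":0,"jaw":1},{"x":0.29,"y":0.094,"z":0,"rx":0,"ry":0,"rz":0,"jaw":1},{"x":0.29,"y":0.094,"z":0,"rx":0,"ry":0,"rz":0,"jaw":1},{"x":0.29,"y":0.094,"z":0,"rx":0,"ry":0,"rz":0,"jaw":1},{"x":0.28,"y":0.094,"z":0,"rx":0,"ry":0,"rz":0,"jaw":1},{"x":0.15,"y":0.049,"z":0,"rx":0,"ry":0,"rz":0,"jaw":1}]'
python3 -m jog '[{"x":0,"y":0,"z":0,"rx":0,"ry":0,"rz":0,"jaw":1},{"x":0,"y":0,"z":0,"rx":0,"ry":0,"rz":0,"jaw":1},{"x":0,"y":0,"z":0,"rx":0,"ry":0,"rz":0,"jaw":1}]'
python3 -c "
from h import *
import cv2
a=camera('top')[:,:,::-1]
cv2.imwrite('pics/c5.png',cv2.resize(a[150:275,210:360],None,fx=4.8,fy=4.8,interpolation=cv2.INTER_CUBIC))"
```

```text
clock: 53.3
tcp_pos: [0.5157, 0.2461, 0.2019]
tcp_rot: [0.465, 0.885, 0.001, 0.0]
force: [0.4, 0.9, -4.8]
opening: 0.0596
gripper_force: 40.5
clock: 53.6
tcp_pos: [0.5183, 0.242, 0.2023]
tcp_rot: [0.466, 0.885, 0.0, 0.002]
force: [0.8, 0.0, -4.8]
opening: 0.0597
gripper_force: 40.4
```

View pics/c5.png

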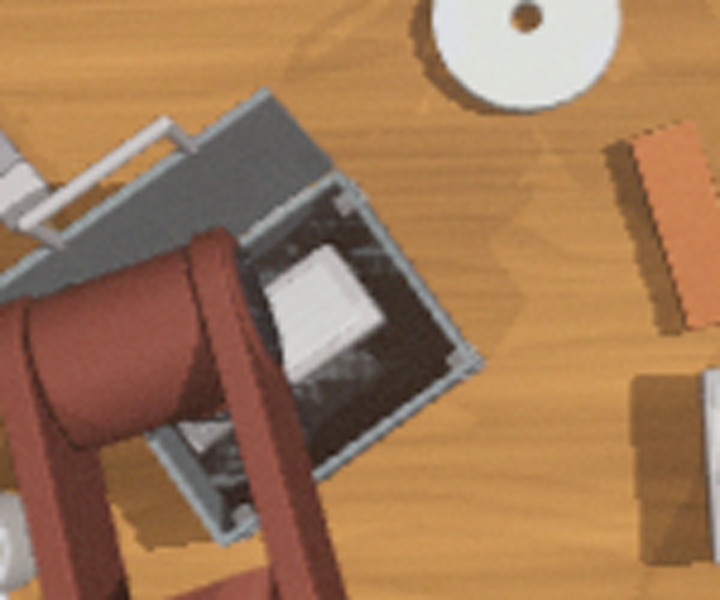

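The crop shows the tin hanging over the chest, parallel to its walls, with its visible end at about (330,310), clear all round. The lid is still open. I'll lower it.

```bash

python3 -m jog '[{"x":0,"y":0,"z":0.2,"rx":0,"ry":0,"rz":0,"jaw":1},{"x":0,"y":0,"z":0.25,"rx":0,"ry":0,"rz":0,"jaw":1},{"x":0,"y":0,"z":0.25,"rx":0,"ry":0,"rz":0,"jaw":1},{"x":0,"y":0,"z":0.2,"rx":0,"ry":0,"rz":0,"jaw":1},{"x":0,"y":0,"z":0.1,"rx":0,"ry":0,"rz":0,"jaw":1},{"x":0,"y":0,"z":0.06,"rx":0,"ry":0,"rz":0,"jaw":1},{"x":0,"y":0,"z":0.04,"rx":0,"ry":0,"rz":0,"jaw":1},{"x":0,"y":0,"z":0.03,"rx":0,"ry":0,"rz":0,"jaw":1},{"x":0,"y":0,"z":0.03,"rx":0,"ry":0,"rz":0,"jaw":1},{"x":0,"y":0,"z":0,"rx":0,"ry":0,"rz":0,"jaw":1},{"x":0,"y":0,"z":0,"rx":0,"ry":0,"rz":0,"jaw":1}]'
```

```text
clock: 54.75
tcp_pos: [0.5197, 0.2431, 0.0294]
tcp_rot: [0.466, 0.885, 0.001, 0.002]
force: [0.4, -0.5, -3.3]
opening: 0.0595
gripper_force: 40.4
```

```bash

python3 -m jog '[{"x":0,"y":0,"z":0.008,"rx":0,"ry":0,"rz":0,"jaw":1},{"x":0,"y":0,"z":0,"rx":0,"ry":0,"rz":0,"jaw":1},{"x":0,"y":0,"z":0,"rx":0,"ry":0,"rz":0,"jaw":1}]'; python3 -m jog '[{"x":0,"y":0,"z":0.007,"rx":0,"ry":0,"rz":0,"jaw":1},{"x":0,"y":0,"z":0,"rx":0,"ry":0,"rz":0,"jaw":1},{"x":0,"y":0,"z":0,"rx":0,"ry":0,"rz":0,"jaw":1}]'
```

```text
clock: 55.05
tcp_pos: [0.5199, 0.2432, 0.0285]
tcp_rot: [0.466, 0.885, 0.001, 0.002]
force: [-1.6, 0.7, 0.4]
opening: 0.0593
gripper_force: 40.9
clock: 55.35
tcp_pos: [0.52, 0.2432, 0.0284]
tcp_rot: [0.466, 0.885, 0.001, 0.002]
force: [-3.1, 1.0, 6.9]
opening: 0.0597
gripper_force: 41.4
```

The tin is on the floor: the force has reversed and the height matches. I'll open, lift straight up and check.

```bash

python3 -m jog '[{"x":0,"y":0,"z":-0.005,"rx":0,"ry":0,"rz":0,"jaw":-0.7},{"x":0,"y":0,"z":0,"rx":0,"ry":0,"rz":0,"jaw":-0.7},{"x":0,"y":0,"z":0,"rx":0,"ry":0,"rz":0,"jaw":-0.7},{"x":0,"y":0,"z":-0.15,"rx":0,"ry":0,"rz":0,"jaw":-0.7},{"x":0,"y":0,"z":-0.3,"rx":0,"ry":0,"rz":0,"jaw":-0.7},{"x":0,"y":0,"z":-0.3,"rx":0,"ry":0,"rz":0,"jaw":-0.7},{"x":0,"y":0,"z":-0.3,"rx":0,"ry":0,"rz":0,"jaw":-0.7},{"x":0,"y":-0.2,"z":-0.2,"rx":0,"ry":0,"rz":0,"jaw":-0.7},{"x":0,"y":-0.3,"z":0,"rx":0,"ry":0,"rz":0,"jaw":-0.7},{"x":-0.25,"y":-0.15,"z":0,"rx":0,"ry":0,"rz":0,"jaw":-0.7},{"x":-0.25,"y":0,"z":0,"rx":0,"ry":0,"rz":0,"jaw":-0.7},{"x":0,"y":0,"z":0,"rx":0,"ry":0,"rz":0,"jaw":-0.7}]'
python3 -c "
from h import *
import cv2
a=camera('side')[:,:,::-1]
cv2.imwrite('pics/c6.png',cv2.resize(a[90:330,200:480],None,fx=2.5,fy=2.5,interpolation=cv2.INTER_CUBIC))"
```

```text
clock: 56.55
tcp_pos: [0.4822, 0.1228, 0.2152]
tcp_rot: [0.468, 0.884, 0.001, 0.003]
force: [0.3, 0.1, -0.5]
opening: 0.0726
gripper_force: 0.0
```

View pics/c6.png

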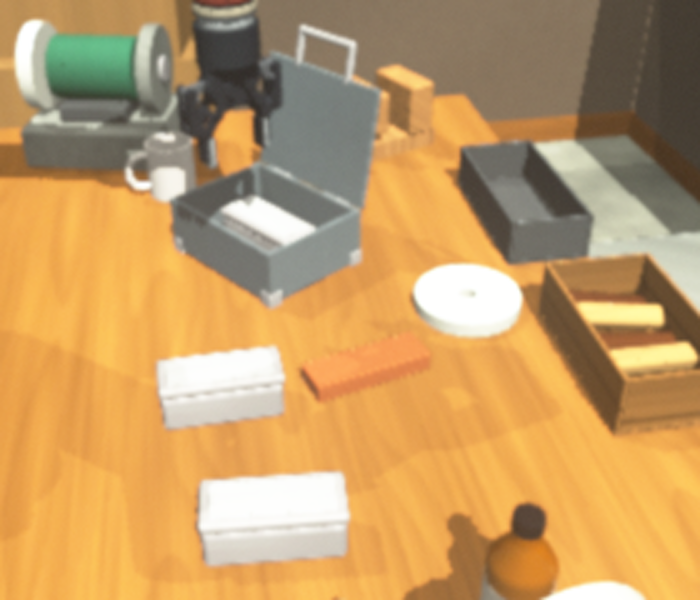

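The picture shows the tin flat in the open chest at about (265,220), with the lid on its stop at about (320,120). The other two tins stand on the bench at (220,385) and (275,515), the other things look untouched, and the gripper is clear.

```bash
python3 -c "
from bench import robot
print(robot.sign_off())"
```

```text
the job is handed in; nothing more can be done
None
```

The chest is open on its stop, with tin C (the one nearest the oil bottle) flat inside, and the job was handed in at about 57 s. I picked C by elimination, because A and B gave the same clean tilt response; C's only own reading was too noisy to confirm it.

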